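Tap a stuck bottle bar out of a wine case

TASK

The wooden retaining bar across the open wine case is stuck fast under its two steel spring clips. With the mallet, walk it away from the robot with light taps on its left and right ends in turn, never hard and never by hand, until both of its shoes are just clear of the clips; then stand the mallet back on its cork mat. Finally lift the bar out and lay it, the same way up, lengthwise in the middle of the empty lid board, leaving everything else where it is.

Things in the scene. Friction and masses are not known exactly. Their poses are not given: they have to be found in the camera images.
- case: open pine wine case, fixed, 340 mm along x (away from the robot at yaw 0), 270 mm along y, side walls 110 mm high, bottles lying in it up to 85 mm high. Origin: centre of underside. Inside each side wall a runner, top 100 mm above the table, carries one shoe of the bar; the wall stands 10 mm above it as a guide, the bar's ends pass over it. The bar has 3 mm side play between the walls.
- bar_center (a point): middle of the cross bar of the stuck bar (brown wood, 300 g): cross bar 300 mm along y, 22 mm thick along x, 40 mm high, on two flat shoes (120 mm along x, 30 mm wide, 12 mm thick, 104 mm either side). The point is 20 mm below its top, 32 mm above the shoes' undersides, at first 132 mm above the table. Axes as the case's. It slides along the case's +x; once clear it is free and is lifted by its middle.
- bar_left_end (a point): where to tap the left end: on the cross bar's near face (toward the robot), 130 mm to +y of its middle, 20 mm below its top. An end tapped alone gives way at about 7 to 10 N; over 14 N is too hard; the middle would need 14 to 17 N
- bar_right_end (a point): where to tap the right end: as the left, 130 mm to -y of the middle. The bar can skew by only about 1.5 degrees (one end 6 mm ahead of the other): then it jams and more force at that end does not help; tap the other end. Taking an end about 4 mm past the other is right
- shoe_left (a point): middle of the near edge (the edge toward the robot) of the bar's left shoe; it starts about 10 mm short of the point clip_left_pad along the case's x and is clear when it is beyond it
- shoe_right (a point): the same on the right shoe
- clip_left_pad (a point): far edge of the left steel spring clip, at the height of the shoe's top. The clip (16 mm along x, 4 mm thick, fixed to the side wall) presses on the near part of the left shoe; its top is 116 mm above the table, lower than the cross bar's middle and top, so the mallet head passes above it
- clip_right_pad (a point): far edge of the right clip, the same
- mallet_grip (a point): grip point on the handle of the wooden mallet, which stands on its head, handle up (350 g). Handle square, 24 x 24 mm, 60 mm long, on the middle of the head; this point is on its axis 24 mm above the head and 36 mm below the handle's top. Axes as the head's
- mallet_head (a point): centre of the mallet's head, a wooden block 70 mm along its x (the two striking faces are its +x and -x ends), 44 mm along y, 36 mm high; 42 mm below mallet_grip
- mat: cork mat, fixed, 120 x 120 mm, 4 mm thick, origin at the centre of its underside; the mallet stands on it
- lid_board: plain pine lid board, fixed, 180 mm along its x, 320 mm along its y (lengthwise), 10 mm thick, origin at the centre of its underside, empty
- wine_bottle: bystander: full bottle standing at the left, 75 mm across, 298 mm high, origin under its foot
- wine_bottle2: bystander: full bottle standing at the right, the same size
- bung_center (a point): bystander: black rubber bung, 56 mm across, 35 mm high, this point half-way up
- tape: bystander: roll of grey tape lying flat, 90 mm across, 24 mm high, origin under its centre
- screwdriver_grip (a point): bystander: screwdriver lying on the table, point on its handle
- tasting_cup: bystander: shallow metal tasting bowl, 72 mm across, 35 mm high, origin under its foot
Things that resemble listed ones, but are neither listed nor needed, are in the scene too. What is shaped like the part that bears mallet_grip but turquoise is not meant. There is more than one size of the mat; the job needs the larger.

How it is judged:
By the outcome, as a careful person would: the job done as asked, in the order asked, and still so for the second after the job is handed in, with the robot touching nothing.
It also fails if it takes over 72 s, if anything falls off the work surface, if the arm or the gripper's body presses on something with over 40 N, if the wrist force passes 120 N, or if a joint passes its speed limit or range.

ROBOT

A 6-joint arm with a two-finger parallel gripper is mounted at the origin on the work surface. World frame = base frame: x ahead of the robot, y to its left, z up, the work surface at z = 0. Lengths are in mm, angles in rad, forces in N, time in s.
With the tool pointing down it reaches from about 275 to 750 mm from the base axis. Payload 10.2 kg.
Tool frame: the origin (TCP) lies on the front face of the gripper's body, between the roots of the fingers; the fingertips stand 73 mm ahead of it and the grasp point (between the pads) lies 54 mm ahead of it; z points along the fingers, y is the line along which they close (so a half turn about z gives the same grasp; the last joint's range is limited). The gripper opens to 85 mm and grips with 20 to 120 N. Pads are 22 mm wide; open, the fingers measure 114 mm over their backs; the gripper's body (76 mm by 85 mm) begins 54 mm behind the grasp point. The pads swing forward as they close: fully open they stand 13 mm farther back than shut.
Start: joints at [-1.435, 0.313, 1.498, -0, 1.331, -0.223], TCP at [184.342, -491.579, 303.894] pointing down, gripper open.
Joint ranges: [-2.94, 2.94], [-0.97, 2.17], [0.19, 2.56], [-1.23, 4.37], [0.02, 3.11], [-2.88, 2.88]. Speed limits (rad/s): [2.39, 2.39, 3.01, 3.14, 3.14, 3.14].

INTERFACE

Orientations are given as a unit quaternion [w, x, y, z].
In Python, from rig import * gives the robot as it stands.
- The arm moves only by the tool step_arm, never from a script. Its argument "plan" is a list of rows, each an object with "offset": the shift along the tool's x, y, z in cm, a list of three; "rot": the turn, a rotation vector about the tool's x, y, z in degrees, a list of three; "gripper": the finger opening in cm, from 0 to 8.54. In form: [{"offset": [x, y, z], "rot": [wx, wy, wz], "gripper": gripper}, ...]. A call has 1 to 12 rows; each row is the pose to reach, as a shift and turn from the pose commanded when the call began, along the tool's axes at that moment; what a row does not reach only later rows make up. A row lasts 1/10 s, in which the tool goes at most 50 mm and 8.59 degrees, less where a joint would pass 70% of its speed; a pose out of reach is approached as far as the arm can. A call with a gripper value outside its range is refused whole. The fingers move at their own pace and stop on an object; "squeeze" is the grip in N (left out, the last holds). Time passes only in rows, so rows that repeat a pose let the fingers close. It gives the time, the measured TCP pose, the force, the opening and the grip force at its end, in the units of the state.
- sense(): the state, without advancing time (a new reading comes with each control period).
- capture(name): name is "scene" or "top" or "wrist"; returns a dict with "color" (384x512x3 uint8, red, green, blue), "depth" (384x512 float32, mm along the optical axis (not along the pixel's ray), 0 where there is no reading), "vertical_fov" (degrees; the focal length in pixels is half the picture's height over the tangent of half this angle, whatever the lens; pixels are square), "cx", "cy" (the principal point, pixels), "rvec" (rotation vector, rad) and "tvec" (3), from world to camera coordinates, as OpenCV has them; the wrist camera has in their place "mount" (4x4, takes a point from camera to tool coordinates, whose origin is the TCP and whose axes are the flange's). Camera axes: x right, y down, z forward; pixel columns grow to the right and rows downward; lengths in mm; the calibration is good to about 2 mm. A picture is of the moment at which its call begins: read the wrist's pose just before it.
- finish_job(): hands the job in; it is judged then, once.
The state is a dict: "time_s": time; "joints": joint angles; "dq": joint speeds; "tau": joint torques, N m; "eef_pos": TCP position; "ee_rot": TCP orientation; "force": force on the tool from outside, world axes, zero at the start; "wrist_torque": the same for the moment, N m; "grip_width": opening from 0.0 (shut) to 1.0 (fully open); "grip_force": force on a finger pad.
Only numpy, scipy, OpenCV 4.12 (cv2) and the standard library are available. Lean on these libraries where they do the work, as an engineer would, in place of code of your own. Each camera call takes 0.05 s, during which the arm holds its last target. There are 200 camera calls.

## Working session

There is one attempt and no reset: what is moved stays moved. The work goes in short steps, Python scripts to look and compute and a tool call to move; the robot and the scene stay as the last step left them, time stands still between calls to the robot, and variables do not carry over. Pictures are saved under pics/ and viewed, at most 10 in all, crops included, and the job is handed in when it is done.

Besides the shell and the picture viewer there is one more tool, called after "Emit:" by a JSON object that holds its "method" and its "body". step_arm: Moves the arm, as the interface text tells. Its arguments: {"type":"object","properties":{"plan":{"type":"array"},"squeeze":{"type":"number"}},"required":["plan"]}

```bash
mkdir -p pics; ls; python3 - <<'E'
from rig import *
import cv2,numpy as np,pickle
s=sense();print(s)
d={}
for n in("scene","top"):
    c=capture(n);d[n]=c
    cv2.imwrite(f"pics/{n}0.png",cv2.resize(c["color"][:,:,::-1],(800,600),interpolation=cv2.INTER_CUBIC))
    print(n,{k:v for k,v in c.items() if k not in("color","depth")})
pickle.dump(d,open("c0.pkl","wb"))
E
```

```text
pics
{'time_s': 0.0, 'joints': array([-1.43542223e+00,  3.13466180e-01,  1.49842786e+00, -3.12928454e-05,
        1.33096185e+00, -2.23384842e-01]), 'dq': array([-8.09985222e-04, -8.47620650e-05, -2.92483356e-04,  1.75376823e-03,
       -5.95695657e-04, -1.54594597e-03]), 'tau': array([-9.07719514e-04, -4.12266576e+01, -2.59746248e+01, -1.81861678e-04,
        4.17100178e-03,  1.90785960e-05]), 'eef_pos': array([ 184.30326924, -491.42063876,  303.33019992]), 'ee_rot': array([-6.31673044e-04,  9.83953736e-01,  1.78422663e-01,  1.26040109e-05]), 'force': array([0.0553647 , 0.53491348, 0.3904497 ]), 'wrist_torque': array([-0.00113641, -0.06140523,  0.00897101]), 'grip_force': 0.0, 'grip_width': 1.001216596757886}
scene {'vertical_fov': 51.722503353876895, 'cx': 246.49310948989387, 'cy': 191.64024941158414, 'rvec': array([ 0.69696074,  2.46430948, -1.37042085]), 'tvec': array([ 437.57794048,  -61.19604702, 1404.67259874])}
top {'vertical_fov': 50.46429667542021, 'cx': 255.84798722527296, 'cy': 188.90365649340845, 'rvec': array([ 2.13733058, -2.16380534,  0.1376288 ]), 'tvec': array([  14.24091841,  537.46270057, 1253.91868845])}
```

View pics/top0.png

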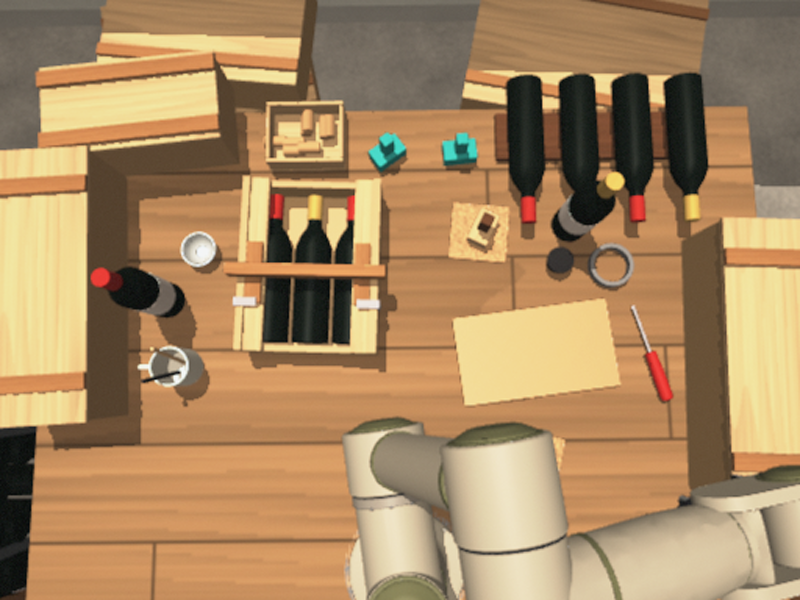

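View pics/scene0.png

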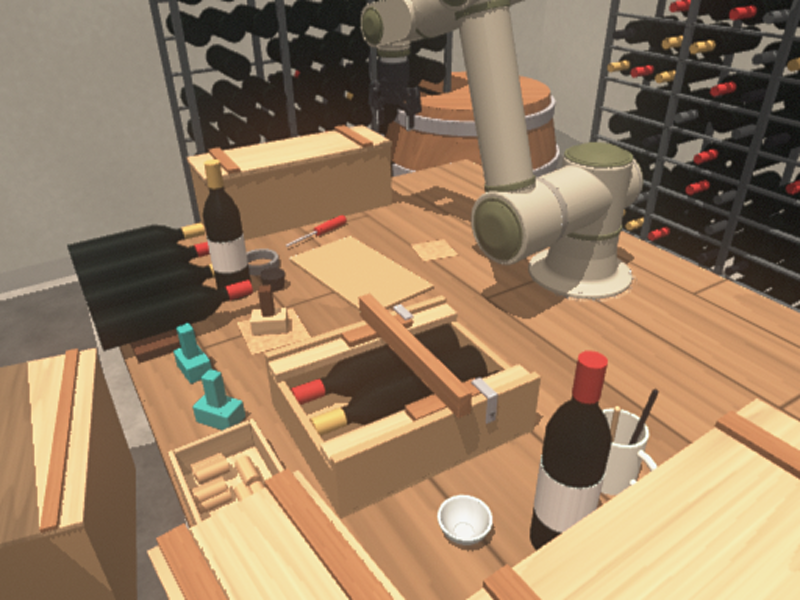

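The top view shows the mallet at about (484,228) on the large mat, centred near (479,232). The bar runs from (228,268) to (385,270), the clips are at (245,300) and (368,303), and the lid board is at (537,352). The turquoise look-alikes are at (387,150) and (460,150).

```bash
cat > h.py <<'E'
import cv2,numpy as np,pickle
from scipy.spatial.transform import Rotation as R
def cloud(c,T=None):
    h,w=c["depth"].shape;f=h/2/np.tan(np.radians(c["vertical_fov"])/2)
    u,v=np.meshgrid(np.arange(w),np.arange(h));z=c["depth"].astype(float)
    P=np.stack([(u-c["cx"])/f*z,(v-c["cy"])/f*z,z],-1)
    if T is None:
        M=R.from_rotvec(c["rvec"]).as_matrix();P=(P-c["tvec"])@M
    else: P=P@T[:3,:3].T+T[:3,3]
    P[z<=0]=np.nan
    return P
def box(P,m,pix,name,comp=True):
    "min-area rectangle (world xy) of the connected part of mask m at picture pixel pix (800x600)"
    m=m.astype(np.uint8)
    if comp:
        n,l=cv2.connectedComponents(m);x,y=int(pix[0]/1.5625),int(pix[1]/1.5625)
        win=l[y-3:y+4,x-3:x+4];k=np.bincount(win[win>0]).argmax() if (win>0).any() else -1
        m=l==k
    q=P[m>0]
    if len(q)<4: print(name,"none");return
    r=cv2.minAreaRect(q[:,:2].astype(np.float32))
    print(name,len(q),"c",np.round(r[0],1),"size",np.round(r[1],1),"ang",round(r[2],2),"z",np.round(np.percentile(q[:,2],[5,50,95]),1))
    return r
E
python3 - <<'E'
from h import *
d=pickle.load(open("c0.pkl","rb"));c=d["top"];P=cloud(c);z=P[...,2];rgb=c["color"].astype(int)
print("table",np.nanmedian(z[250:280,110:200]))
box(P,(z>138)&(z<165),(308,270),"bar top")
box(P,(z>92)&(z<106),(487,222),"handle top")
box(P,(z>30)&(z<55),(478,240),"head top")
box(P,(z>34)&(z<110),(478,240),"mallet all")
box(P,(z>5)&(z<16),(537,352),"lid")
m=(rgb.max(-1)-rgb.min(-1)<40)&(rgb.min(-1)>130)&(z>100)
box(P,m,(245,300),"clipL");box(P,m,(368,303),"clipR")
box(P,(z>60)&(z<122)&(rgb[...,0]>150),(245,330),"case")
hsv=cv2.cvtColor(c["color"],cv2.COLOR_RGB2HSV)
for p in[(458,212),(500,255),(515,240),(250,240),(240,330),(308,270),(255,250),(363,255),(487,222),(478,240),(308,350)]:
    x,y=int(p[0]/1.5625),int(p[1]/1.5625);print(p,np.round(P[y,x],1),rgb[y,x],hsv[y,x])
np.set_printoptions(linewidth=220)
print(np.round(z[134:162,296:324]).astype(int))
E
```

```text
table 0.2540607882440953
bar top 835 c [575.  186.7] size [297.9  23.3] ang 88.0 z [145.5 151.8 155.6]
handle top 62 c [ 678.6 -164.1] size [23.2 24. ] ang 63.2 z [ 94.4  99.6 103. ]
head top 209 c [ 679.3 -163.9] size [43.  70.3] ang 62.52 z [35.6 39.9 44.5]
mallet all 291 c [ 679.3 -163.9] size [43.  70.3] ang 62.52 z [ 36.3  41.1 102.2]
lid 5413 c [ 423.1 -266.6] size [186.5 321. ] ang 6.72 z [ 6.   9.8 13.8]
clipL 73 c [520.6 304.2] size [42.2 14.6] ang 89.72 z [112.2 116.1 119.9]
clipR 74 c [511.3  69.4] size [41.5 14.9] ang 89.69 z [109.1 115.5 119.1]
case 1781 c [493.1 187.8] size [276.9 136.9] ang 88.35 z [ 81.2 102.4 115.9]
(458, 212) [ 719.1 -116.8    6.4] [242 198 130] [ 18 118 242]
(500, 255) [ 624.7 -203.     3.5] [240 192 124] [ 18 123 240]
(515, 240) [ 658.6 -234.4   -1. ] [201 144  93] [ 14 137 201]
(250, 240) [642.9 297.8 100.7] [243 228 159] [ 25  88 243]
(240, 330) [465.5 312.8 110.4] [243 220 150] [ 23  98 243]
(308, 270) [574.1 177.4 149.2] [234 162  99] [ 14 147 234]
(255, 250) [619.1 286.  110.2] [224 151  93] [ 13 149 224]
(363, 255) [607.   78.  111.1] [226 1
[... 16226 characters left out ...]
                    7                    4]
 [                  -1                   -1                    5                    6                    4                    3                    5                   -2                   -1                    8
                     2                    5                    2                    2                    7                    2                    7                   12                    3                    6
                     1                    3                    0                   -3                    6                    2                    1                    5]]<stdin>:16: RuntimeWarning: invalid value encountered in cast
```

```bash
cat >> h.py <<'E'
def goal(s,*targets):
    "print tool-axis shift (cm) and turn (deg) from state s to (x,y,z,angle of tool x in deg), tool down"
    M=R.from_quat(s["ee_rot"],scalar_first=True)
    for x,y,z,a in targets:
        a=np.radians(a);G=R.from_matrix(np.array([[np.cos(a),np.sin(a),0],[np.sin(a),-np.cos(a),0],[0,0,-1]]))
        print("offset",np.round(M.inv().apply(np.array([x,y,z])-s["eef_pos"])/10,2),"rot",np.round(np.degrees((M.inv()*G).as_rotvec()),1))
E
python3 - <<'E'
from h import *
from rig import *
goal(sense(),(470,-190,304,62.5),(679,-164,304,62.5))
c=pickle.load(open("c0.pkl","rb"))["top"];P=cloud(c);z=P[...,2]
box(P,(z>30)&(z<330),(570,225),"bottleR");box(P,(z>200)&(z<330),(612,185),"neckR");box(P,(z>15)&(z<45),(560,262),"bung")
E
```

```text
offset [ 3.733e+01 -1.819e+01 -3.000e-02] rot [ -0.1  -0.  -41.9]
offset [ 5.782e+01 -1.329e+01 -3.000e-02] rot [ -0.1  -0.  -41.9]
bottleR 4617 c [ 816.5 -411.7] size [190.2 336.6] ang 86.79 z [ 60.7  89.3 231.7]
neckR 526 c [ 684.3 -342.6] size [65.3 56.2] ang 43.26 z [202.8 228.  298.9]
bung 229 c [ 609.1 -318.7] size [50.2 50.8] ang 0.94 z [30.  34.8 38.9]
```

Emit:
{"method": "step_arm", "body": {"plan": [{"offset": [37.3,-18.2,0],"rot": [0,0,-41.9],"gripper": 8.5},{"offset": [37.3,-18.2,0],"rot": [0,0,-41.9],"gripper": 8.5},{"offset": [37.3,-18.2,0],"rot": [0,0,-41.9],"gripper": 8.5},{"offset": [37.3,-18.2,0],"rot": [0,0,-41.9],"gripper": 8.5},{"offset": [37.3,-18.2,0],"rot": [0,0,-41.9],"gripper": 8.5},{"offset": [37.3,-18.2,0],"rot": [0,0,-41.9],"gripper": 8.5},{"offset": [37.3,-18.2,0],"rot": [0,0,-41.9],"gripper": 8.5},{"offset": [37.3,-18.2,0],"rot": [0,0,-41.9],"gripper": 8.5},{"offset": [57.8,-13.3,0],"rot": [0,0,-41.9],"gripper": 8.5},{"offset": [57.8,-13.3,0],"rot": [0,0,-41.9],"gripper": 8.5},{"offset": [57.8,-13.3,0],"rot": [0,0,-41.9],"gripper": 8.5},{"offset": [57.8,-13.3,0],"rot": [0,0,-41.9],"gripper": 8.5}]}}

```text
time_s: 1.3
eef_pos: [658.3, -167.0, 303.5]
ee_rot: [-0.0, 0.855, 0.519, -0.0]
force: [0.6, -1.5, 0.8]
grip_width: 0.997
grip_force: 0.0
```

```bash
python3 - <<'E'
from h import *
from rig import *
s=sense();print(s["time_s"],s["eef_pos"],s["joints"],s["force"])
c=capture("wrist");pickle.dump((s,c),open("w1.pkl","wb"))
T=np.eye(4);T[:3,:3]=R.from_quat(s["ee_rot"],scalar_first=True).as_matrix();T[:3,3]=s["eef_pos"]
P=cloud(c,T@np.array(c["mount"]));z=P[...,2];print(c["mount"])
cv2.imwrite("pics/w1.png",cv2.resize(c["color"][:,:,::-1],(800,600)))
near=np.hypot(P[...,0]-679,P[...,1]+164)<60
box(P,near&(z>92)&(z<108),0,"handle",0);box(P,near&(z>32)&(z<48),0,"head",0)
t=capture("top");P=cloud(t);z=P[...,2]
hsv=cv2.cvtColor(t["color"],cv2.COLOR_RGB2HSV)
near=np.hypot(P[...,0]-672,P[...,1]+160)<110
E
```

```text
1.3 [ 658.2568716  -166.95874622  303.46626375] [-4.20471343e-01  6.74200881e-01  9.44538133e-01 -1.18848425e-04
  1.52338033e+00  5.99921936e-02] [ 0.61158318 -1.49651912  0.81954822]
[[-4.08497723e-04 -9.51245256e-01 -3.08435239e-01  7.78735866e+01]
 [ 9.99999572e-01 -6.44481877e-04  6.63227654e-04 -7.08409731e-01]
 [-8.29673081e-04 -3.08434836e-01  9.51245112e-01 -7.04585810e+01]
 [ 0.00000000e+00  0.00000000e+00  0.00000000e+00  1.00000000e+00]]
handle 561 c [ 678.6 -166.9] size [23.8 23.5] ang 63.35 z [ 97.3 100.  101.3]
head 1480 c [ 678.7 -167.1] size [44.3 69.9] ang 63.7 z [38.  40.2 41.5]
```

View pics/w1.png

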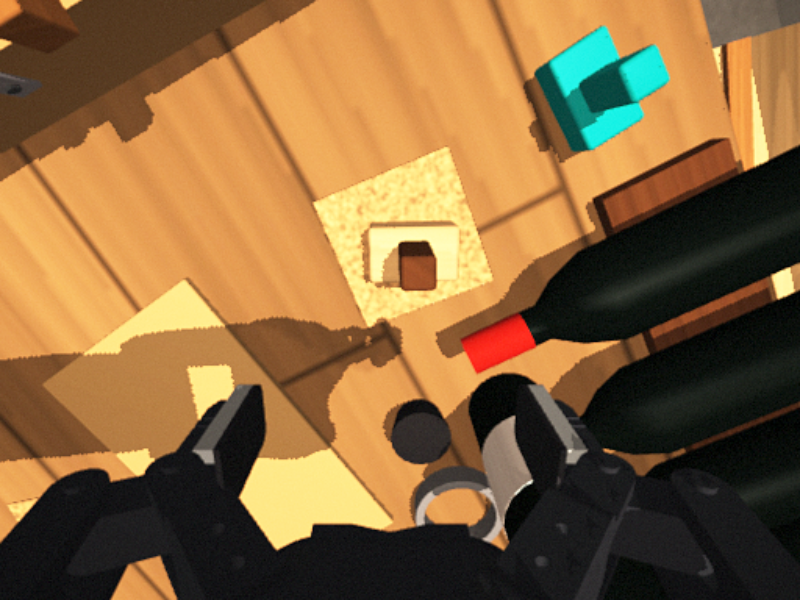

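The wrist view shows the mallet at (415,255), standing on the large mat, and the gripper has clear space around it.

```bash
python3 - <<'E'
from h import *
from rig import *
goal(sense(),(678.7,-166.2,200,63.5),(678.7,-166.2,118.5,63.5))
E
```

```text
offset [0.84 1.63 9.95] rot [-0.2 -0.  -0.9]
offset [ 0.84  1.66 18.1 ] rot [-0.2 -0.  -0.9]
```

Emit:
{"method": "step_arm", "body": {"plan": [{"offset": [0.84,1.63,5],"rot": [0,0,-0.9],"gripper": 7},{"offset": [0.84,1.63,9],"rot": [0,0,-0.9],"gripper": 7},{"offset": [0.84,1.63,12],"rot": [0,0,-0.9],"gripper": 7},{"offset": [0.84,1.63,15],"rot": [0,0,-0.9],"gripper": 7},{"offset": [0.84,1.63,17],"rot": [0,0,-0.9],"gripper": 7},{"offset": [0.84,1.63,18.1],"rot": [0,0,-0.9],"gripper": 7},{"offset": [0.84,1.63,18.1],"rot": [0,0,-0.9],"gripper": 7}]}}

```text
time_s: 2.1
eef_pos: [674.1, -167.9, 121.7]
ee_rot: [-0.001, 0.851, 0.525, -0.001]
force: [-0.2, 0.2, 0.4]
grip_width: 0.818
grip_force: 0.0
```

```bash
python3 - <<'E'
from h import *
from rig import *
s=sense();print(s["eef_pos"],s["force"])
goal(s,(678.7,-166.2,118.5,63.5))
E
```

```text
[ 674.13267196 -167.90801025  121.66768521] [-0.20504794  0.18198507  0.38446762]
offset [0.36 0.33 0.32] rot [-0.2  0.  -0.2]
```

Emit:
{"method": "step_arm", "body": {"plan": [{"offset": [0,0,0],"rot": [0,0,0],"gripper": 7},{"offset": [0,0,0],"rot": [0,0,0],"gripper": 7}]}}

```text
time_s: 2.3
eef_pos: [675.3, -168.2, 124.5]
ee_rot: [0.001, 0.851, 0.525, 0.001]
force: [-0.3, 0.0, 0.7]
grip_width: 0.819
grip_force: 0.0
```

```bash
python3 - <<'E'
from h import *
from rig import *
s=sense();print(s["eef_pos"],s["dq"])
goal(s,(678.7,-166.2,118.5,63.5))
E
```

```text
[ 675.29233453 -168.16212831  124.48503827] [ 0.00209213  0.00155849  0.00349646 -0.00029513 -0.00037851 -0.00116806]
offset [0.33 0.22 0.6 ] rot [ 0.1 -0.  -0.1]
```

Settled. Final correction, then close and check.

Emit:
{"method": "step_arm", "body": {"plan": [{"offset": [0.33,0.22,0.6],"rot": [0,0,0],"gripper": 7},{"offset": [0.33,0.22,0.6],"rot": [0,0,0],"gripper": 7},{"offset": [0.33,0.22,0.6],"rot": [0,0,0],"gripper": 1.5},{"offset": [0.33,0.22,0.6],"rot": [0,0,0],"gripper": 1.5},{"offset": [0.33,0.22,0.6],"rot": [0,0,0],"gripper": 1.5},{"offset": [0.33,0.22,0.6],"rot": [0,0,0],"gripper": 1.5},{"offset": [0.33,0.22,0.6],"rot": [0,0,0],"gripper": 1.5},{"offset": [0.33,0.22,0.6],"rot": [0,0,0],"gripper": 1.5}], "squeeze": 80}}

```text
time_s: 3.1
eef_pos: [678.4, -166.1, 117.2]
ee_rot: [0.0, 0.851, 0.525, 0.0]
force: [0.0, -0.0, 2.5]
grip_width: 0.268
grip_force: 78.2
```

```bash
python3 - <<'E'
from h import *
from rig import *
s=sense();print(s)
th=np.radians(-2.0)
ex=np.array([np.cos(th),np.sin(th)]);ey=np.array([-ex[1],ex[0]])
b=np.array([575,186.7])
for sd in(1,-1):
    p=b+sd*130*ey-ex*(11+35);print(sd,"contact",p,"12 back",p-12*ex)
E
```

```text
{'time_s': 3.1, 'joints': array([-4.07365925e-01,  8.67579539e-01,  1.08771715e+00, -3.76998798e-05,
        1.18582977e+00,  5.77033721e-02]), 'dq': array([-0.00076661, -0.00043661,  0.00141124,  0.0002043 ,  0.00079628,
       -0.00100916]), 'tau': array([ 2.94741718e-01, -6.08212352e+01, -2.35969609e+01,  5.53848781e-02,
       -1.06869632e-02,  1.22795196e-02]), 'eef_pos': array([ 678.42704032, -166.08500713,  117.17241757]), 'ee_rot': array([2.01002474e-04, 8.51020568e-01, 5.25132306e-01, 1.19329198e-04]), 'force': array([ 0.04664588, -0.04185948,  2.52459796]), 'wrist_torque': array([-0.02814673,  0.07748082,  0.04558101]), 'grip_force': 78.22350025177002, 'grip_width': 0.26843845187029286}
1 contact [533.56495653 318.22618436] 12 back [521.5722666  318.64497832]
-1 contact [524.49108739  58.38456934] 12 back [512.49839746  58.8033633 ]
```

```bash
python3 - <<'E'
from h import *
from rig import *
c=pickle.load(open("c0.pkl","rb"))["top"];P=cloud(c);z=P[...,2]
box(P,(z>270)&(z<330),(103,277),"capL");box(P,(z>30)&(z<330),(140,288),"bottleL")
goal(sense(),(678.4,-166.1,250,63.4),(600,-60,250,88),(512.5,58.8,250,88),(512.5,58.8,234,88))
E
```

```text
capL 175 c [540.  492.5] size [30.4 28.6] ang 36.74 z [273.2 297.1 301.2]
bottleL 22232 c [649.5 535.8] size [687.9 404.3] ang 3.61 z [ 62.9 174.3 192.9]
offset [ -0.     0.   -13.28] rot [ 0.  0. -0.]
offset [  5.96 -11.76 -13.29] rot [  0.    0.  -24.6]
offset [ 12.66 -24.91 -13.29] rot [  0.    0.  -24.6]
offset [ 12.66 -24.91 -11.69] rot [  0.    0.  -24.6]
```

Emit:
{"method": "step_arm", "body": {"plan": [{"offset": [0,0,-5],"rot": [0,0,0],"gripper": 1.5},{"offset": [0,0,-10],"rot": [0,0,0],"gripper": 1.5},{"offset": [0,0,-15],"rot": [0,0,0],"gripper": 1.5},{"offset": [3,-6,-17.3],"rot": [0,0,-8],"gripper": 1.5},{"offset": [5,-10,-17.3],"rot": [0,0,-14],"gripper": 1.5},{"offset": [7,-14,-17.3],"rot": [0,0,-20],"gripper": 1.5},{"offset": [9,-18,-17.3],"rot": [0,0,-24.6],"gripper": 1.5},{"offset": [11,-22,-17.3],"rot": [0,0,-24.6],"gripper": 1.5},{"offset": [12.7,-24.9,-17.3],"rot": [0,0,-24.6],"gripper": 1.5},{"offset": [12.7,-24.9,-17.3],"rot": [0,0,-24.6],"gripper": 1.5},{"offset": [12.7,-24.9,-17.3],"rot": [0,0,-24.6],"gripper": 1.5}]}}

```text
time_s: 4.2
eef_pos: [512.4, 59.6, 289.6]
ee_rot: [-0.0, 0.719, 0.695, -0.0]
force: [0.9, -0.1, -4.6]
grip_width: 0.27
grip_force: 81.4
```

```bash
cat > w.py <<'E'
from h import *
from rig import *
def look(name=None):
    s=sense();c=capture("wrist")
    T=np.eye(4);T[:3,:3]=R.from_quat(s["ee_rot"],scalar_first=True).as_matrix();T[:3,3]=s["eef_pos"]
    P=cloud(c,T@np.array(c["mount"]))
    if name: cv2.imwrite(f"pics/{name}.png",cv2.resize(c["color"][:,:,::-1],(800,600)));pickle.dump((s,c),open(name+".pkl","wb"))
    return s,c,P
E
python3 - <<'E'
from w import *
s,c,P=look("w2");print(s["time_s"],s["eef_pos"],s["dq"].max(),s["force"],s["grip_width"])
z=P[...,2]
m=(z>140)&(z<160)&(P[...,0]>540);box(P,m,0,"bar",0)
goal(sense(),(512.5,58.8,290,88),(512.5,58.8,233.5,88))
E
```

```text
4.2 [512.40004444  59.61213828 289.6469213 ] 0.02108177554394449 [ 0.87875926 -0.06396559 -4.56620754] 0.2696854031150996
bar 7693 c [571.8 117.9] size [167.9  22.8] ang 88.36 z [146.4 152.3 153.5]
offset [-0.02 -0.03 -0.04] rot [-0.  0. -0.]
offset [-0.02 -0.03  5.61] rot [-0.  0. -0.]
```

View pics/w2.png

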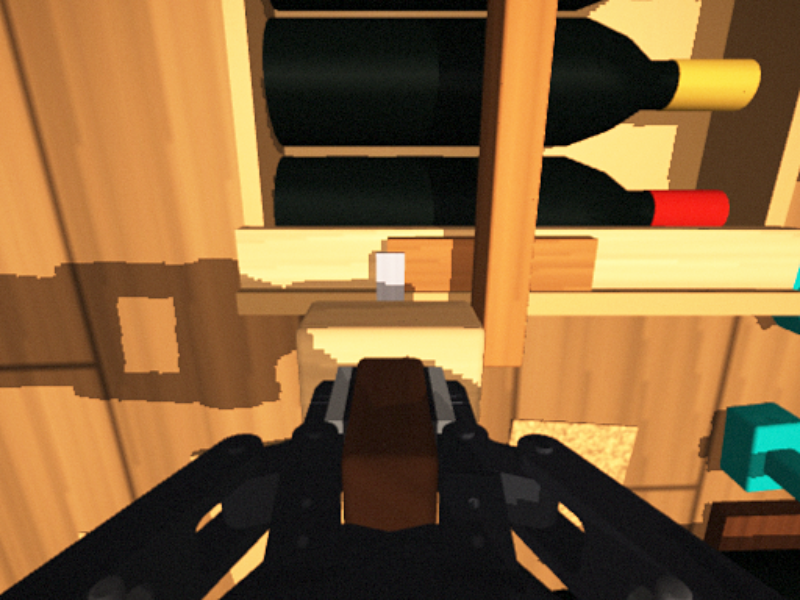

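The wrist view shows the right clip at (390,265). The right shoe spans 386 to 597 px, so its near edge lies about 10.8 mm short of the clip's far edge. The mallet is held squarely behind the bar.

Emit:
{"method": "step_arm", "body": {"plan": [{"offset": [0,0,3],"rot": [0,0,0],"gripper": 1.5},{"offset": [0,0,5.5],"rot": [0,0,0],"gripper": 1.5},{"offset": [0,0,5.6],"rot": [0,0,0],"gripper": 1.5},{"offset": [0,0.4,5.6],"rot": [0,0,0],"gripper": 1.5},{"offset": [0,0.7,5.6],"rot": [0,0,0],"gripper": 1.5},{"offset": [0,0.8,5.6],"rot": [0,0,0],"gripper": 1.5},{"offset": [0,0.8,5.6],"rot": [0,0,0],"gripper": 1.5}]}}

```text
time_s: 4.95
eef_pos: [521.1, 58.8, 234.6]
ee_rot: [0.001, 0.72, 0.694, 0.0]
force: [0.5, 0.1, -4.5]
grip_width: 0.274
grip_force: 81.5
```

Emit:
{"method": "step_arm", "body": {"plan": [{"offset": [0,0.05,0],"rot": [0,0,0],"gripper": 1.5},{"offset": [0,0.1,0],"rot": [0,0,0],"gripper": 1.5},{"offset": [0,0.15,0],"rot": [0,0,0],"gripper": 1.5},{"offset": [0,0.2,0],"rot": [0,0,0],"gripper": 1.5}]}}

```text
time_s: 5.35
eef_pos: [522.7, 58.9, 234.0]
ee_rot: [0.0, 0.72, 0.694, 0.0]
force: [0.6, 0.2, -3.6]
grip_width: 0.271
grip_force: 81.5
```

Emit:
{"method": "step_arm", "body": {"plan": [{"offset": [0,0.05,0],"rot": [0,0,0],"gripper": 1.5},{"offset": [0,0.1,0],"rot": [0,0,0],"gripper": 1.5}]}}

```text
time_s: 5.55
eef_pos: [523.8, 58.8, 233.9]
ee_rot: [-0.0, 0.72, 0.694, -0.0]
force: [-0.2, -0.3, -4.3]
grip_width: 0.273
grip_force: 81.5
```

Emit:
{"method": "step_arm", "body": {"plan": [{"offset": [0,0.05,0],"rot": [0,0,0],"gripper": 1.5},{"offset": [0,0.1,0],"rot": [0,0,0],"gripper": 1.5}]}}

```text
time_s: 5.75
eef_pos: [524.7, 58.8, 233.9]
ee_rot: [-0.0, 0.72, 0.694, -0.0]
force: [-1.7, -0.5, -3.0]
grip_width: 0.269
grip_force: 81.6
```

Emit:
{"method": "step_arm", "body": {"plan": [{"offset": [0,0.05,0],"rot": [0,0,0],"gripper": 1.5},{"offset": [0,0.1,0],"rot": [0,0,0],"gripper": 1.5}]}}

```text
time_s: 5.95
eef_pos: [525.0, 58.8, 233.8]
ee_rot: [-0.001, 0.719, 0.695, -0.001]
force: [-6.6, 0.0, 0.0]
grip_width: 0.268
grip_force: 81.9
```

Emit:
{"method": "step_arm", "body": {"plan": [{"offset": [0,0.05,0],"rot": [0,0,0],"gripper": 1.5},{"offset": [0,0.1,0],"rot": [0,0,0],"gripper": 1.5}]}}

```text
time_s: 6.15
eef_pos: [525.3, 58.8, 233.8]
ee_rot: [-0.002, 0.719, 0.695, -0.002]
force: [-12.2, -0.9, 2.8]
grip_width: 0.273
grip_force: 82.2
```

Emit:
{"method": "step_arm", "body": {"plan": [{"offset": [0,-0.15,0],"rot": [0,0,0],"gripper": 1.5},{"offset": [0,-0.3,0],"rot": [0,0,0],"gripper": 1.5},{"offset": [0,-0.3,0],"rot": [0,0,0],"gripper": 1.5},{"offset": [0,-0.3,0],"rot": [0,0,0],"gripper": 1.5}]}}

```text
time_s: 6.55
eef_pos: [523.9, 58.8, 234.0]
ee_rot: [0.0, 0.72, 0.694, 0.0]
force: [0.0, -0.2, -4.7]
grip_width: 0.269
grip_force: 81.4
```

Emit:
{"method": "step_arm", "body": {"plan": [{"offset": [0,0.08,0],"rot": [0,0,0],"gripper": 1.5},{"offset": [0,0.16,-0.03],"rot": [0,0,0],"gripper": 1.5},{"offset": [0,0.22,-0.06],"rot": [0,0,0],"gripper": 1.5}]}}

```text
time_s: 6.85
eef_pos: [525.2, 58.8, 234.1]
ee_rot: [-0.001, 0.72, 0.694, -0.001]
force: [-8.0, -0.9, -3.4]
grip_width: 0.273
grip_force: 81.5
```

Emit:
{"method": "step_arm", "body": {"plan": [{"offset": [0,0.04,-0.03],"rot": [0,0,0],"gripper": 1.5}]}}

```text
time_s: 6.95
eef_pos: [525.3, 58.8, 234.1]
ee_rot: [-0.002, 0.719, 0.695, -0.002]
force: [-6.9, -1.4, -4.4]
grip_width: 0.272
grip_force: 81.4
```

Emit:
{"method": "step_arm", "body": {"plan": [{"offset": [0,0.03,-0.02],"rot": [0,0,0],"gripper": 1.5}]}}

```text
time_s: 7.05
eef_pos: [525.3, 58.7, 234.2]
ee_rot: [-0.002, 0.719, 0.695, -0.002]
force: [-8.8, -1.1, -5.2]
grip_width: 0.274
grip_force: 81.3
```

Emit:
{"method": "step_arm", "body": {"plan": [{"offset": [0,0.03,-0.01],"rot": [0,0,0],"gripper": 1.5},{"offset": [0,0.06,-0.02],"rot": [0,0,0],"gripper": 1.5}]}}

```text
time_s: 7.25
eef_pos: [525.9, 58.8, 234.2]
ee_rot: [-0.002, 0.719, 0.695, -0.002]
force: [-6.9, 0.3, -5.8]
grip_width: 0.27
grip_force: 81.1
```

Emit:
{"method": "step_arm", "body": {"plan": [{"offset": [0,0.02,-0.01],"rot": [0,0,0],"gripper": 1.5},{"offset": [0,0.05,-0.02],"rot": [0,0,0],"gripper": 1.5}]}}

```text
time_s: 7.45
eef_pos: [526.4, 58.8, 234.2]
ee_rot: [-0.002, 0.719, 0.695, -0.002]
force: [-6.6, 0.5, -7.5]
grip_width: 0.271
grip_force: 81.0
```

Emit:
{"method": "step_arm", "body": {"plan": [{"offset": [0,0.04,0],"rot": [0,0,0],"gripper": 1.5},{"offset": [0,0.08,0],"rot": [0,0,0],"gripper": 1.5},{"offset": [0,0.12,0],"rot": [0,0,0],"gripper": 1.5}]}}

```text
time_s: 7.75
eef_pos: [527.4, 58.9, 234.2]
ee_rot: [-0.002, 0.719, 0.695, -0.002]
force: [-9.7, -0.0, -4.7]
grip_width: 0.271
grip_force: 81.2
```

Emit:
{"method": "step_arm", "body": {"plan": [{"offset": [0,0.04,0],"rot": [0,0,0],"gripper": 1.5},{"offset": [0,0.08,0],"rot": [0,0,0],"gripper": 1.5},{"offset": [0,0.12,-0.02],"rot": [0,0,0],"gripper": 1.5}]}}

```text
time_s: 8.05
eef_pos: [528.3, 58.8, 234.3]
ee_rot: [-0.003, 0.719, 0.695, -0.003]
force: [-9.4, -0.8, -5.2]
grip_width: 0.268
grip_force: 81.2
```

Emit:
{"method": "step_arm", "body": {"plan": [{"offset": [0,-0.5,0],"rot": [0,0,0],"gripper": 1.5},{"offset": [0,-1.5,0],"rot": [0,0,0],"gripper": 1.5},{"offset": [0,-1.6,-1.5],"rot": [0,0,0],"gripper": 1.5},{"offset": [4,-1.6,-1.5],"rot": [0,0,0],"gripper": 1.5},{"offset": [9,-1.6,-1.5],"rot": [0,0,0],"gripper": 1.5},{"offset": [14,-1.6,-1.5],"rot": [0,0,0],"gripper": 1.5},{"offset": [19,-1.6,-1.5],"rot": [0,0,0],"gripper": 1.5},{"offset": [23,-1.6,-1.5],"rot": [0,0,0],"gripper": 1.5},{"offset": [26,-1.6,-1.5],"rot": [0,0,0],"gripper": 1.5},{"offset": [26,-1.6,0.1],"rot": [0,0,0],"gripper": 1.5},{"offset": [26,-1.6,0.1],"rot": [0,0,0],"gripper": 1.5},{"offset": [26,-1.6,0.1],"rot": [0,0,0],"gripper": 1.5}]}}

```text
time_s: 9.25
eef_pos: [523.3, 318.6, 234.9]
ee_rot: [0.0, 0.72, 0.694, -0.0]
force: [-0.3, 0.1, -3.7]
grip_width: 0.271
grip_force: 81.1
```

```bash
python3 - <<'E'
from w import *
s,c,P=look("w3");print(s["time_s"],s["eef_pos"],s["dq"].max(),s["force"],s["grip_width"],s["ee_rot"])
t=capture("top");P=cloud(t);z=P[...,2]
box(P,(z>142)&(z<162)&(P[...,1]<290)&(P[...,1]>36)&(abs(P[...,0]-575)<30),0,"bar",0)
goal(s,(532.5,318.5,234,88.1))
E
```

```text
9.25 [523.33833043 318.55024632 234.91599798] 0.0007169001246778335 [-0.26693893  0.07065062 -3.66821535] 0.2710497300719905 [ 4.59529241e-05  7.19747101e-01  6.94236349e-01 -8.93938979e-06]
bar 687 c [575.3 163.8] size [252.2  21.5] ang 89.08 z [146.8 151.8 155.7]
offset [0.03 0.92 0.09] rot [ 0.   0.  -0.2]
```

View pics/w3.png

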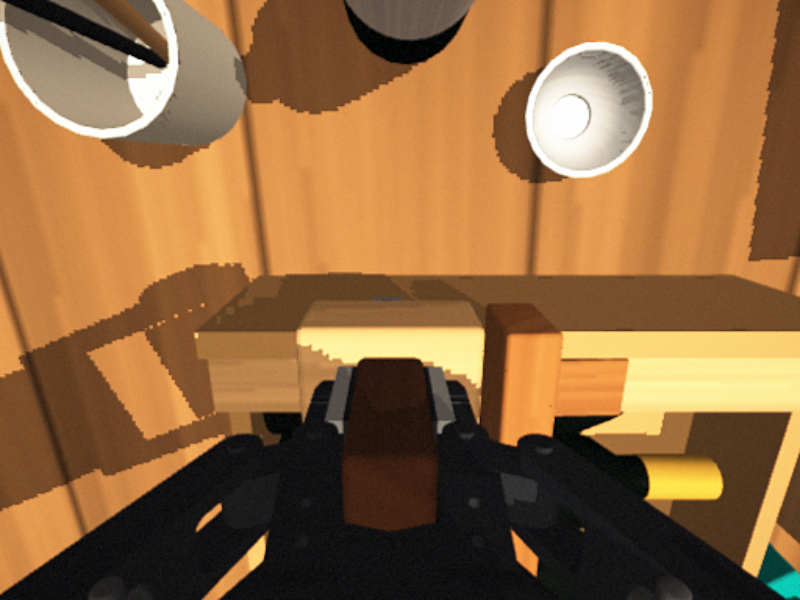

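The wrist view at the left end shows the head front at column 484 and the bar's near face at about 487, so the gap is small. I'll get its size from the depth.

```bash
python3 - <<'E'
from h import *
for n in("w2","w3"):
    s,c=pickle.load(open(n+".pkl","rb"))
    T=np.eye(4);T[:3,:3]=R.from_quat(s["ee_rot"],scalar_first=True).as_matrix();T[:3,3]=s["eef_pos"]
    P=cloud(c,T@np.array(c["mount"]));z=P[...,2];e=s["eef_pos"]
    dx,dy=P[...,0]-e[0],P[...,1]-e[1]
    q=P[(z>147)&(z<157)&(dx>30)&(dx<95)&(dy>0)&(dy<22)] ;print(n,"bar dx",np.percentile(q[:,0]-e[0],[0,2,50,98,100]),len(q))
    q=P[(z>e[2]-95)&(z<e[2]-70)&(abs(dx)<45)&(dy>5)&(dy<22)];print("head dx",np.percentile(q[:,0]-e[0],[0,2,50,98,100]),np.median(q[:,2])-e[2])
E
```

```text
w2 bar dx [46.46991196 46.97452891 57.17050974 68.01158625 69.08958722] 783
head dx [-35.64722311 -33.31604076   0.53504543  32.47032861  34.64293246] -77.13371537014297
w3 bar dx [30.06007226 31.73820059 52.86496313 64.37681956 65.36354712] 1050
head dx [-35.44532947 -33.22205457   1.76576857  43.74741102  44.96476115] -77.15802386564414
```

Emit:
{"method": "step_arm", "body": {"plan": [{"offset": [0,0.3,0.1],"rot": [0,0,0],"gripper": 1.5},{"offset": [0,0.6,0.1],"rot": [0,0,0],"gripper": 1.5},{"offset": [0,0.65,0.1],"rot": [0,0,0],"gripper": 1.5},{"offset": [0,0.7,0.1],"rot": [0,0,0],"gripper": 1.5},{"offset": [0,0.75,0.1],"rot": [0,0,0],"gripper": 1.5}]}}

```text
time_s: 9.85
eef_pos: [530.9, 318.7, 233.6]
ee_rot: [-0.0, 0.72, 0.694, 0.0]
force: [-0.1, -0.1, -4.8]
grip_width: 0.269
grip_force: 81.4
```

Emit:
{"method": "step_arm", "body": {"plan": [{"offset": [0,0.05,0],"rot": [0,0,0],"gripper": 1.5},{"offset": [0,0.1,-0.02],"rot": [0,0,0],"gripper": 1.5}]}}

```text
time_s: 10.05
eef_pos: [531.9, 318.7, 233.8]
ee_rot: [-0.0, 0.72, 0.694, -0.0]
force: [-1.4, 0.2, -3.6]
grip_width: 0.271
grip_force: 81.4
```

Emit:
{"method": "step_arm", "body": {"plan": [{"offset": [0,0.05,-0.02],"rot": [0,0,0],"gripper": 1.5},{"offset": [0,0.08,-0.04],"rot": [0,0,0],"gripper": 1.5}]}}

```text
time_s: 10.25
eef_pos: [532.5, 318.7, 234.1]
ee_rot: [-0.0, 0.72, 0.694, -0.0]
force: [-1.3, -0.4, -5.4]
grip_width: 0.267
grip_force: 81.3
```

Emit:
{"method": "step_arm", "body": {"plan": [{"offset": [0,0.05,-0.01],"rot": [0,0,0],"gripper": 1.5},{"offset": [0,0.08,-0.03],"rot": [0,0,0],"gripper": 1.5}]}}

```text
time_s: 10.45
eef_pos: [532.8, 318.7, 234.2]
ee_rot: [-0.001, 0.719, 0.695, -0.001]
force: [-5.8, 0.6, -4.1]
grip_width: 0.27
grip_force: 81.4
```

Emit:
{"method": "step_arm", "body": {"plan": [{"offset": [0,0.04,-0.01],"rot": [0,0,0],"gripper": 1.5},{"offset": [0,0.08,-0.02],"rot": [0,0,0],"gripper": 1.5}]}}

```text
time_s: 10.65
eef_pos: [533.2, 318.7, 234.2]
ee_rot: [-0.001, 0.719, 0.695, -0.002]
force: [-8.4, 0.3, -4.1]
grip_width: 0.27
grip_force: 81.5
```

Emit:
{"method": "step_arm", "body": {"plan": [{"offset": [0,0.04,-0.01],"rot": [0,0,0],"gripper": 1.5},{"offset": [0,0.08,-0.02],"rot": [0,0,0],"gripper": 1.5}]}}

```text
time_s: 10.85
eef_pos: [534.1, 318.6, 234.2]
ee_rot: [-0.001, 0.719, 0.695, -0.002]
force: [-6.1, -1.0, -5.0]
grip_width: 0.271
grip_force: 81.3
```

Emit:
{"method": "step_arm", "body": {"plan": [{"offset": [0,0.04,-0.01],"rot": [0,0,0],"gripper": 1.5},{"offset": [0,0.08,-0.01],"rot": [0,0,0],"gripper": 1.5}]}}

```text
time_s: 11.05
eef_pos: [534.8, 318.5, 234.2]
ee_rot: [-0.001, 0.719, 0.695, -0.002]
force: [-6.6, -0.1, -6.1]
grip_width: 0.27
grip_force: 81.3
```

Emit:
{"method": "step_arm", "body": {"plan": [{"offset": [0,0.04,0],"rot": [0,0,0],"gripper": 1.5},{"offset": [0,0.08,0],"rot": [0,0,0],"gripper": 1.5},{"offset": [0,0.12,-0.01],"rot": [0,0,0],"gripper": 1.5}]}}

```text
time_s: 11.35
eef_pos: [536.0, 318.4, 234.2]
ee_rot: [-0.001, 0.72, 0.694, -0.002]
force: [-6.3, -1.2, -6.4]
grip_width: 0.273
grip_force: 81.2
```

Sliding at about 6.5 N. I'll take the left end to about 539.5.

Emit:
{"method": "step_arm", "body": {"plan": [{"offset": [0,0.04,0],"rot": [0,0,0],"gripper": 1.5},{"offset": [0,0.08,0],"rot": [0,0,0],"gripper": 1.5},{"offset": [0,0.12,0],"rot": [0,0,0],"gripper": 1.5},{"offset": [0,0.16,0],"rot": [0,0,0],"gripper": 1.5}]}}

```text
time_s: 11.75
eef_pos: [537.4, 318.4, 234.2]
ee_rot: [-0.001, 0.72, 0.694, -0.002]
force: [-8.5, -1.9, -3.9]
grip_width: 0.271
grip_force: 81.3
```

Emit:
{"method": "step_arm", "body": {"plan": [{"offset": [0,0.04,0],"rot": [0,0,0],"gripper": 1.5},{"offset": [0,0.08,0],"rot": [0,0,0],"gripper": 1.5},{"offset": [0,0.12,0],"rot": [0,0,0],"gripper": 1.5},{"offset": [0,0.16,0],"rot": [0,0,0],"gripper": 1.5}]}}

```text
time_s: 12.15
eef_pos: [538.9, 318.3, 234.2]
ee_rot: [-0.001, 0.72, 0.694, -0.002]
force: [-9.0, -2.3, -3.6]
grip_width: 0.275
grip_force: 81.4
```

Emit:
{"method": "step_arm", "body": {"plan": [{"offset": [0,-0.5,0],"rot": [0,0,0],"gripper": 1.5},{"offset": [0,-1.5,0],"rot": [0,0,0],"gripper": 1.5},{"offset": [0,-1.6,-1.5],"rot": [0,0,0],"gripper": 1.5},{"offset": [-4,-1.6,-1.5],"rot": [0,0,0],"gripper": 1.5},{"offset": [-9,-1.6,-1.5],"rot": [0,0,0],"gripper": 1.5},{"offset": [-14,-1.6,-1.5],"rot": [0,0,0],"gripper": 1.5},{"offset": [-19,-1.6,-1.5],"rot": [0,0,0],"gripper": 1.5},{"offset": [-23,-1.6,-1.5],"rot": [0,0,0],"gripper": 1.5},{"offset": [-26,-1.6,-1.5],"rot": [0,0,0],"gripper": 1.5},{"offset": [-26,-1.6,0.1],"rot": [0,0,0],"gripper": 1.5},{"offset": [-26,-1.6,0.1],"rot": [0,0,0],"gripper": 1.5},{"offset": [-26,-1.6,0.1],"rot": [0,0,0],"gripper": 1.5}]}}

```text
time_s: 13.35
eef_pos: [515.2, 59.4, 234.6]
ee_rot: [0.0, 0.719, 0.695, 0.0]
force: [-0.3, 0.0, -4.2]
grip_width: 0.27
grip_force: 81.2
```

```bash
cat > m.py <<'E'
from w import *
s,c,P=look("wm");e=s["eef_pos"];print(s["time_s"],e,s["force"])
z=P[...,2];dx,dy=P[...,0]-e[0],P[...,1]-e[1]
q=P[(z>147)&(z<156)&(dx>36.5)&(dx<95)&(dy>0)&(dy<22)];print("bar dx",np.percentile(q[:,0]-e[0],[1,99]))
t=capture("top");P=cloud(t);z=P[...,2]
box(P,(z>142)&(z<162)&(abs(P[...,1]-e[1])>32)&(P[...,1]>36)&(P[...,1]<337)&(abs(P[...,0]-585)<30),0,"bar top",0)
E
python3 m.py
```

```text
13.35 [515.1713987   59.40334537 234.55492672] [-0.34369171  0.01416823 -4.24540045]
bar dx [46.51094543 67.94177163]
bar top 441 c [582.  252.8] size [163.9  22.6] ang 87.25 z [147.5 152.3 155.8]
```

Emit:
{"method": "step_arm", "body": {"plan": [{"offset": [0,0.4,0.05],"rot": [0,0,0],"gripper": 1.5},{"offset": [0,0.8,0.05],"rot": [0,0,0],"gripper": 1.5},{"offset": [0,0.95,0.05],"rot": [0,0,0],"gripper": 1.5},{"offset": [0,1.0,0.05],"rot": [0,0,0],"gripper": 1.5},{"offset": [0,1.05,0.05],"rot": [0,0,0],"gripper": 1.5},{"offset": [0,1.1,0.05],"rot": [0,0,0],"gripper": 1.5}]}}

```text
time_s: 14.05
eef_pos: [526.0, 58.7, 233.6]
ee_rot: [-0.0, 0.72, 0.694, -0.0]
force: [0.5, -0.0, -3.9]
grip_width: 0.271
grip_force: 81.5
```

Emit:
{"method": "step_arm", "body": {"plan": [{"offset": [0,0.04,-0.02],"rot": [0,0,0],"gripper": 1.5},{"offset": [0,0.08,-0.04],"rot": [0,0,0],"gripper": 1.5},{"offset": [0,0.12,-0.05],"rot": [0,0,0],"gripper": 1.5}]}}

```text
time_s: 14.35
eef_pos: [527.1, 58.7, 234.1]
ee_rot: [-0.0, 0.72, 0.694, -0.0]
force: [-1.6, 0.3, -2.8]
grip_width: 0.274
grip_force: 81.5
```

Emit:
{"method": "step_arm", "body": {"plan": [{"offset": [0,0.04,-0.01],"rot": [0,0,0],"gripper": 1.5},{"offset": [0,0.08,-0.02],"rot": [0,0,0],"gripper": 1.5}]}}

```text
time_s: 14.55
eef_pos: [527.4, 58.7, 234.2]
ee_rot: [-0.001, 0.72, 0.694, -0.001]
force: [-6.8, -0.7, -1.2]
grip_width: 0.269
grip_force: 81.8
```

Contact at about 527.0; continuing.

Emit:
{"method": "step_arm", "body": {"plan": [{"offset": [0,0.03,-0.02],"rot": [0,0,0],"gripper": 1.5},{"offset": [0,0.06,-0.04],"rot": [0,0,0],"gripper": 1.5}]}}

```text
time_s: 14.75
eef_pos: [527.6, 58.7, 234.2]
ee_rot: [-0.001, 0.72, 0.694, -0.001]
force: [-7.7, 0.2, -1.4]
grip_width: 0.271
grip_force: 81.6
```

Emit:
{"method": "step_arm", "body": {"plan": [{"offset": [0,0.04,-0.01],"rot": [0,0,0],"gripper": 1.5},{"offset": [0,0.08,-0.02],"rot": [0,0,0],"gripper": 1.5}]}}

```text
time_s: 14.95
eef_pos: [528.2, 58.8, 234.3]
ee_rot: [-0.002, 0.72, 0.694, -0.002]
force: [-8.1, -0.8, -4.5]
grip_width: 0.271
grip_force: 81.5
```

Emit:
{"method": "step_arm", "body": {"plan": [{"offset": [0,0.04,0],"rot": [0,0,0],"gripper": 1.5},{"offset": [0,0.08,0],"rot": [0,0,0],"gripper": 1.5},{"offset": [0,0.12,-0.01],"rot": [0,0,0],"gripper": 1.5}]}}

```text
time_s: 15.25
eef_pos: [529.4, 58.8, 234.3]
ee_rot: [-0.002, 0.72, 0.694, -0.002]
force: [-7.7, 0.5, -4.5]
grip_width: 0.274
grip_force: 81.5
```

Emit:
{"method": "step_arm", "body": {"plan": [{"offset": [0,0.04,0],"rot": [0,0,0],"gripper": 1.5},{"offset": [0,0.08,0],"rot": [0,0,0],"gripper": 1.5},{"offset": [0,0.12,0],"rot": [0,0,0],"gripper": 1.5},{"offset": [0,0.16,0],"rot": [0,0,0],"gripper": 1.5}]}}

```text
time_s: 15.65
eef_pos: [530.7, 58.8, 234.3]
ee_rot: [-0.002, 0.719, 0.695, -0.002]
force: [-11.0, 1.7, -1.5]
grip_width: 0.269
grip_force: 81.8
```

Emit:
{"method": "step_arm", "body": {"plan": [{"offset": [0,0.04,0],"rot": [0,0,0],"gripper": 1.5},{"offset": [0,0.08,0],"rot": [0,0,0],"gripper": 1.5},{"offset": [0,0.12,0],"rot": [0,0,0],"gripper": 1.5},{"offset": [0,0.16,0],"rot": [0,0,0],"gripper": 1.5}]}}

```text
time_s: 16.05
eef_pos: [532.2, 58.8, 234.3]
ee_rot: [-0.002, 0.719, 0.695, -0.002]
force: [-11.4, 0.7, -1.3]
grip_width: 0.27
grip_force: 81.9
```

Emit:
{"method": "step_arm", "body": {"plan": [{"offset": [0,-0.5,0],"rot": [0,0,0],"gripper": 1.5},{"offset": [0,-1.5,0],"rot": [0,0,0],"gripper": 1.5},{"offset": [0,-1.6,-1.5],"rot": [0,0,0],"gripper": 1.5},{"offset": [4,-1.6,-1.5],"rot": [0,0,0],"gripper": 1.5},{"offset": [9,-1.6,-1.5],"rot": [0,0,0],"gripper": 1.5},{"offset": [14,-1.6,-1.5],"rot": [0,0,0],"gripper": 1.5},{"offset": [19,-1.6,-1.5],"rot": [0,0,0],"gripper": 1.5},{"offset": [23,-1.6,-1.5],"rot": [0,0,0],"gripper": 1.5},{"offset": [26,-1.6,-1.5],"rot": [0,0,0],"gripper": 1.5},{"offset": [26,-1.6,0.1],"rot": [0,0,0],"gripper": 1.5},{"offset": [26,-1.6,0.1],"rot": [0,0,0],"gripper": 1.5},{"offset": [26,-1.6,0.1],"rot": [0,0,0],"gripper": 1.5}]}}

```text
time_s: 17.25
eef_pos: [527.0, 318.4, 234.2]
ee_rot: [-0.0, 0.72, 0.694, -0.0]
force: [0.3, -0.4, -3.3]
grip_width: 0.27
grip_force: 81.1
```

```bash
python3 m.py
```

```text
17.25 [526.98516657 318.3916108  234.18716545] [ 0.29000825 -0.35644484 -3.27081655]
bar dx [45.37861338 66.67205009]
bar top 680 c [580.8 161.6] size [247.7  23.3] ang 88.75 z [147.  152.1 155.6]
```

Emit:
{"method": "step_arm", "body": {"plan": [{"offset": [0,0.4,0.05],"rot": [0,0,0],"gripper": 1.5},{"offset": [0,0.75,0.05],"rot": [0,0,0],"gripper": 1.5},{"offset": [0,0.85,0.05],"rot": [0,0,0],"gripper": 1.5},{"offset": [0,0.9,0.05],"rot": [0,0,0],"gripper": 1.5},{"offset": [0,0.95,0.05],"rot": [0,0,0],"gripper": 1.5},{"offset": [0,1.0,0.03],"rot": [0,0,0],"gripper": 1.5}]}}

```text
time_s: 17.95
eef_pos: [537.1, 318.5, 233.7]
ee_rot: [-0.0, 0.72, 0.694, -0.0]
force: [0.0, -0.7, -4.0]
grip_width: 0.269
grip_force: 81.5
```

Emit:
{"method": "step_arm", "body": {"plan": [{"offset": [0,0.04,-0.02],"rot": [0,0,0],"gripper": 1.5},{"offset": [0,0.08,-0.03],"rot": [0,0,0],"gripper": 1.5},{"offset": [0,0.12,-0.05],"rot": [0,0,0],"gripper": 1.5}]}}

```text
time_s: 18.25
eef_pos: [538.1, 318.5, 234.1]
ee_rot: [-0.0, 0.72, 0.694, -0.0]
force: [-2.0, 0.3, -3.8]
grip_width: 0.271
grip_force: 81.4
```

Emit:
{"method": "step_arm", "body": {"plan": [{"offset": [0,0.04,-0.02],"rot": [0,0,0],"gripper": 1.5},{"offset": [0,0.08,-0.03],"rot": [0,0,0],"gripper": 1.5}]}}

```text
time_s: 18.45
eef_pos: [538.4, 318.5, 234.2]
ee_rot: [-0.001, 0.719, 0.695, -0.001]
force: [-7.1, -0.2, -2.4]
grip_width: 0.27
grip_force: 81.5
```

Emit:
{"method": "step_arm", "body": {"plan": [{"offset": [0,0.03,-0.02],"rot": [0,0,0],"gripper": 1.5},{"offset": [0,0.06,-0.03],"rot": [0,0,0],"gripper": 1.5}]}}

```text
time_s: 18.65
eef_pos: [538.6, 318.5, 234.2]
ee_rot: [-0.001, 0.719, 0.695, -0.002]
force: [-7.3, 0.2, -4.6]
grip_width: 0.271
grip_force: 81.4
```

Emit:
{"method": "step_arm", "body": {"plan": [{"offset": [0,0.04,-0.01],"rot": [0,0,0],"gripper": 1.5},{"offset": [0,0.08,-0.01],"rot": [0,0,0],"gripper": 1.5},{"offset": [0,0.12,-0.02],"rot": [0,0,0],"gripper": 1.5}]}}

```text
time_s: 18.95
eef_pos: [539.7, 318.4, 234.3]
ee_rot: [-0.001, 0.719, 0.695, -0.002]
force: [-7.7, -0.3, -4.0]
grip_width: 0.27
grip_force: 81.3
```

Emit:
{"method": "step_arm", "body": {"plan": [{"offset": [0,0.04,0],"rot": [0,0,0],"gripper": 1.5},{"offset": [0,0.08,0],"rot": [0,0,0],"gripper": 1.5},{"offset": [0,0.12,0],"rot": [0,0,0],"gripper": 1.5},{"offset": [0,0.16,-0.01],"rot": [0,0,0],"gripper": 1.5}]}}

```text
time_s: 19.35
eef_pos: [541.2, 318.3, 234.3]
ee_rot: [-0.001, 0.72, 0.694, -0.002]
force: [-8.7, -1.5, -5.3]
grip_width: 0.27
grip_force: 81.3
```

Emit:
{"method": "step_arm", "body": {"plan": [{"offset": [0,0.04,-0.01],"rot": [0,0,0],"gripper": 1.5},{"offset": [0,0.08,-0.01],"rot": [0,0,0],"gripper": 1.5}]}}

```text
time_s: 19.55
eef_pos: [541.9, 318.2, 234.3]
ee_rot: [-0.001, 0.72, 0.694, -0.002]
force: [-8.9, -0.5, -3.5]
grip_width: 0.271
grip_force: 81.3
```

Emit:
{"method": "step_arm", "body": {"plan": [{"offset": [0,0.04,0],"rot": [0,0,0],"gripper": 1.5},{"offset": [0,0.08,0],"rot": [0,0,0],"gripper": 1.5}]}}

```text
time_s: 19.75
eef_pos: [542.7, 318.2, 234.3]
ee_rot: [-0.001, 0.72, 0.694, -0.002]
force: [-8.3, -1.0, -4.2]
grip_width: 0.271
grip_force: 81.3
```

Emit:
{"method": "step_arm", "body": {"plan": [{"offset": [0,-0.5,0],"rot": [0,0,0],"gripper": 1.5},{"offset": [0,-1.5,0],"rot": [0,0,0],"gripper": 1.5},{"offset": [0,-1.6,-1.5],"rot": [0,0,0],"gripper": 1.5},{"offset": [-4,-1.6,-1.5],"rot": [0,0,0],"gripper": 1.5},{"offset": [-9,-1.6,-1.5],"rot": [0,0,0],"gripper": 1.5},{"offset": [-14,-1.6,-1.5],"rot": [0,0,0],"gripper": 1.5},{"offset": [-19,-1.6,-1.5],"rot": [0,0,0],"gripper": 1.5},{"offset": [-23,-1.6,-1.5],"rot": [0,0,0],"gripper": 1.5},{"offset": [-26,-1.6,-1.5],"rot": [0,0,0],"gripper": 1.5},{"offset": [-26,-1.6,0.1],"rot": [0,0,0],"gripper": 1.5},{"offset": [-26,-1.6,0.1],"rot": [0,0,0],"gripper": 1.5},{"offset": [-26,-1.6,0.1],"rot": [0,0,0],"gripper": 1.5}]}}

```text
time_s: 20.95
eef_pos: [519.0, 59.3, 234.7]
ee_rot: [0.0, 0.719, 0.695, 0.0]
force: [-0.1, 0.5, -4.1]
grip_width: 0.273
grip_force: 81.2
```

```bash
python3 m.py
```

```text
20.95 [518.95794842  59.25873166 234.67408369] [-0.0965237   0.53952008 -4.14551908]
bar dx [46.75182829 68.32127646]
bar top 440 c [586.4 252.7] size [164.   23.7] ang 87.25 z [147.8 152.2 155.7]
```

Emit:
{"method": "step_arm", "body": {"plan": [{"offset": [0,0.4,0.05],"rot": [0,0,0],"gripper": 1.5},{"offset": [0,0.8,0.05],"rot": [0,0,0],"gripper": 1.5},{"offset": [0,0.95,0.05],"rot": [0,0,0],"gripper": 1.5},{"offset": [0,1.05,0.05],"rot": [0,0,0],"gripper": 1.5},{"offset": [0,1.1,0.05],"rot": [0,0,0],"gripper": 1.5},{"offset": [0,1.15,0.04],"rot": [0,0,0],"gripper": 1.5}]}}

```text
time_s: 21.65
eef_pos: [530.3, 58.6, 233.8]
ee_rot: [-0.0, 0.72, 0.694, -0.0]
force: [0.1, 0.4, -3.7]
grip_width: 0.268
grip_force: 81.5
```

Emit:
{"method": "step_arm", "body": {"plan": [{"offset": [0,0.04,-0.02],"rot": [0,0,0],"gripper": 1.5},{"offset": [0,0.08,-0.04],"rot": [0,0,0],"gripper": 1.5},{"offset": [0,0.12,-0.06],"rot": [0,0,0],"gripper": 1.5}]}}

```text
time_s: 21.95
eef_pos: [531.3, 58.6, 234.3]
ee_rot: [-0.0, 0.72, 0.694, -0.0]
force: [-1.6, 0.8, -4.5]
grip_width: 0.267
grip_force: 81.4
```

Emit:
{"method": "step_arm", "body": {"plan": [{"offset": [0,0.04,-0.02],"rot": [0,0,0],"gripper": 1.5},{"offset": [0,0.08,-0.04],"rot": [0,0,0],"gripper": 1.5}]}}

```text
time_s: 22.15
eef_pos: [531.6, 58.6, 234.4]
ee_rot: [-0.001, 0.72, 0.694, -0.001]
force: [-5.4, -0.5, -4.6]
grip_width: 0.273
grip_force: 81.3
```

Emit:
{"method": "step_arm", "body": {"plan": [{"offset": [0,0.04,-0.02],"rot": [0,0,0],"gripper": 1.5},{"offset": [0,0.08,-0.04],"rot": [0,0,0],"gripper": 1.5}]}}

```text
time_s: 22.35
eef_pos: [532.1, 58.6, 234.4]
ee_rot: [-0.002, 0.72, 0.694, -0.001]
force: [-5.6, 0.4, -7.2]
grip_width: 0.273
grip_force: 81.1
```

Emit:
{"method": "step_arm", "body": {"plan": [{"offset": [0,0.04,0],"rot": [0,0,0],"gripper": 1.5},{"offset": [0,0.08,0],"rot": [0,0,0],"gripper": 1.5},{"offset": [0,0.12,0],"rot": [0,0,0],"gripper": 1.5},{"offset": [0,0.16,0],"rot": [0,0,0],"gripper": 1.5}]}}

```text
time_s: 22.75
eef_pos: [533.5, 58.7, 234.5]
ee_rot: [-0.002, 0.72, 0.694, -0.002]
force: [-8.0, 0.6, -3.3]
grip_width: 0.272
grip_force: 81.4
```

Emit:
{"method": "step_arm", "body": {"plan": [{"offset": [0,0.04,0],"rot": [0,0,0],"gripper": 1.5},{"offset": [0,0.08,-0.01],"rot": [0,0,0],"gripper": 1.5},{"offset": [0,0.12,-0.02],"rot": [0,0,0],"gripper": 1.5},{"offset": [0,0.16,-0.03],"rot": [0,0,0],"gripper": 1.5}]}}

```text
time_s: 23.15
eef_pos: [535.7, 58.6, 234.9]
ee_rot: [-0.001, 0.719, 0.695, -0.001]
force: [-1.9, 0.7, -5.1]
grip_width: 0.271
grip_force: 81.2
```

Emit:
{"method": "step_arm", "body": {"plan": [{"offset": [0,0.04,-0.01],"rot": [0,0,0],"gripper": 1.5},{"offset": [0,0.08,-0.02],"rot": [0,0,0],"gripper": 1.5},{"offset": [0,0.12,-0.03],"rot": [0,0,0],"gripper": 1.5}]}}

```text
time_s: 23.45
eef_pos: [537.4, 58.3, 235.7]
ee_rot: [-0.0, 0.72, 0.694, -0.0]
force: [-3.9, 0.2, -5.8]
grip_width: 0.273
grip_force: 81.2
```

Emit:
{"method": "step_arm", "body": {"plan": [{"offset": [0,-0.5,0],"rot": [0,0,0],"gripper": 1.5},{"offset": [0,-1.5,0],"rot": [0,0,0],"gripper": 1.5},{"offset": [0,-1.6,-1.5],"rot": [0,0,0],"gripper": 1.5},{"offset": [4,-1.6,-1.5],"rot": [0,0,0],"gripper": 1.5},{"offset": [9,-1.6,-1.5],"rot": [0,0,0],"gripper": 1.5},{"offset": [14,-1.6,-1.5],"rot": [0,0,0],"gripper": 1.5},{"offset": [19,-1.6,-1.5],"rot": [0,0,0],"gripper": 1.5},{"offset": [23,-1.6,-1.5],"rot": [0,0,0],"gripper": 1.5},{"offset": [26,-1.6,-1.5],"rot": [0,0,0],"gripper": 1.5},{"offset": [26,-1.6,0.1],"rot": [0,0,0],"gripper": 1.5},{"offset": [26,-1.6,0.1],"rot": [0,0,0],"gripper": 1.5},{"offset": [26,-1.6,0.1],"rot": [0,0,0],"gripper": 1.5}]}}

```text
time_s: 24.65
eef_pos: [531.0, 318.4, 235.2]
ee_rot: [0.0, 0.72, 0.694, 0.0]
force: [-0.3, -0.5, -4.2]
grip_width: 0.272
grip_force: 81.1
```

```bash
python3 m.py
```

```text
24.65 [531.00791463 318.39570395 235.22473169] [-0.28857325 -0.45128291 -4.20176872]
bar dx [44.81314556 66.06534832]
bar top 673 c [585.8 162. ] size [248.6  23.5] ang 89.02 z [144.9 151.7 155.4]
```

Emit:
{"method": "step_arm", "body": {"plan": [{"offset": [0,0.4,0.1],"rot": [0,0,0],"gripper": 1.5},{"offset": [0,0.7,0.12],"rot": [0,0,0],"gripper": 1.5},{"offset": [0,0.8,0.12],"rot": [0,0,0],"gripper": 1.5},{"offset": [0,0.85,0.12],"rot": [0,0,0],"gripper": 1.5},{"offset": [0,0.9,0.12],"rot": [0,0,0],"gripper": 1.5},{"offset": [0,0.95,0.11],"rot": [0,0,0],"gripper": 1.5}]}}

```text
time_s: 25.35
eef_pos: [540.3, 318.4, 233.7]
ee_rot: [-0.0, 0.72, 0.694, 0.0]
force: [0.4, 0.6, -3.3]
grip_width: 0.268
grip_force: 81.5
```

Emit:
{"method": "step_arm", "body": {"plan": [{"offset": [0,0.04,-0.02],"rot": [0,0,0],"gripper": 1.5},{"offset": [0,0.08,-0.03],"rot": [0,0,0],"gripper": 1.5},{"offset": [0,0.12,-0.05],"rot": [0,0,0],"gripper": 1.5}]}}

```text
time_s: 25.65
eef_pos: [541.4, 318.4, 234.2]
ee_rot: [-0.0, 0.72, 0.694, -0.0]
force: [-1.6, -0.2, -4.5]
grip_width: 0.269
grip_force: 81.4
```

Emit:
{"method": "step_arm", "body": {"plan": [{"offset": [0,0.04,-0.02],"rot": [0,0,0],"gripper": 1.5},{"offset": [0,0.08,-0.03],"rot": [0,0,0],"gripper": 1.5}]}}

```text
time_s: 25.85
eef_pos: [541.8, 318.4, 234.3]
ee_rot: [-0.001, 0.72, 0.694, -0.001]
force: [-4.6, -0.4, -3.5]
grip_width: 0.267
grip_force: 81.5
```

Emit:
{"method": "step_arm", "body": {"plan": [{"offset": [0,0.04,-0.02],"rot": [0,0,0],"gripper": 1.5},{"offset": [0,0.08,-0.03],"rot": [0,0,0],"gripper": 1.5}]}}

```text
time_s: 26.05
eef_pos: [542.3, 318.4, 234.3]
ee_rot: [-0.001, 0.719, 0.695, -0.001]
force: [-5.9, -0.6, -5.1]
grip_width: 0.274
grip_force: 81.4
```

Emit:
{"method": "step_arm", "body": {"plan": [{"offset": [0,0.04,0],"rot": [0,0,0],"gripper": 1.5},{"offset": [0,0.08,-0.01],"rot": [0,0,0],"gripper": 1.5},{"offset": [0,0.12,-0.02],"rot": [0,0,0],"gripper": 1.5}]}}

```text
time_s: 26.35
eef_pos: [544.3, 318.3, 234.9]
ee_rot: [0.0, 0.72, 0.694, 0.0]
force: [-0.1, -0.0, -4.3]
grip_width: 0.275
grip_force: 81.4
```

Emit:
{"method": "step_arm", "body": {"plan": [{"offset": [0,0.04,0],"rot": [0,0,0],"gripper": 1.5},{"offset": [0,0.08,0],"rot": [0,0,0],"gripper": 1.5},{"offset": [0,0.12,0],"rot": [0,0,0],"gripper": 1.5}]}}

```text
time_s: 26.65
eef_pos: [545.6, 318.2, 235.2]
ee_rot: [0.0, 0.72, 0.694, 0.0]
force: [-1.3, 0.3, -3.4]
grip_width: 0.271
grip_force: 81.3
```

Emit:
{"method": "step_arm", "body": {"plan": [{"offset": [0,-0.5,0],"rot": [0,0,0],"gripper": 1.5},{"offset": [0,-1.5,-1],"rot": [0,0,0],"gripper": 1.5},{"offset": [0,-2.5,-4],"rot": [0,0,0],"gripper": 1.5},{"offset": [-2.5,-2.5,-6],"rot": [0,0,0],"gripper": 1.5},{"offset": [-2.5,-2.5,-6],"rot": [0,0,0],"gripper": 1.5},{"offset": [-2.5,-2.5,-6],"rot": [0,0,0],"gripper": 1.5}]}}

```text
time_s: 27.25
eef_pos: [519.2, 294.0, 295.9]
ee_rot: [0.0, 0.72, 0.694, 0.001]
force: [0.3, 0.5, -4.8]
grip_width: 0.271
grip_force: 81.5
```

```bash
python3 - <<'E'
from w import *
s,c,P=look("w5");print(s["eef_pos"])
E
```

```text
[519.22337227 294.04407223 295.89117184]
```

Emit:
{"method": "step_arm", "body": {"plan": [{"offset": [-5,0,0],"rot": [0,0,0],"gripper": 1.5},{"offset": [-10,0,0],"rot": [0,0,0],"gripper": 1.5},{"offset": [-15,0,0],"rot": [0,0,0],"gripper": 1.5},{"offset": [-20,0,0],"rot": [0,0,0],"gripper": 1.5},{"offset": [-23.5,0,0],"rot": [0,0,0],"gripper": 1.5},{"offset": [-23.5,0,0],"rot": [0,0,0],"gripper": 1.5},{"offset": [-23.5,0,0],"rot": [0,0,0],"gripper": 1.5}]}}

```text
time_s: 28.0
eef_pos: [511.1, 59.2, 294.5]
ee_rot: [-0.001, 0.72, 0.694, -0.0]
force: [-0.1, 0.4, -3.5]
grip_width: 0.272
grip_force: 81.3
```

```bash
python3 - <<'E'
from w import *
s,c,P=look("w6");print(s["eef_pos"])
a=cv2.imread("pics/w5.png")[130:420,:];b=cv2.imread("pics/w6.png")[130:420,:]
cv2.imwrite("pics/both.png",np.vstack([a,b]))
t=capture("top");P=cloud(t);z=P[...,2]
box(P,(z>142)&(z<162)&(P[...,1]>110)&(P[...,1]<337)&(abs(P[...,0]-585)<30),0,"bar top",0)
goal(sense(),(678.5,-166,305,63.4),(678.5,-166,118.5,63.4))
E
```

```text
[511.12908887  59.21659702 294.46171085]
bar top 410 c [590.3 258.7] size [151.9  22.6] ang 87.88 z [148.  151.8 155.7]
offset [-22.04  17.5   -1.06] rot [-0.  -0.  24.6]
offset [-22.04  17.52  17.59] rot [-0.  -0.  24.6]
```

View pics/both.png

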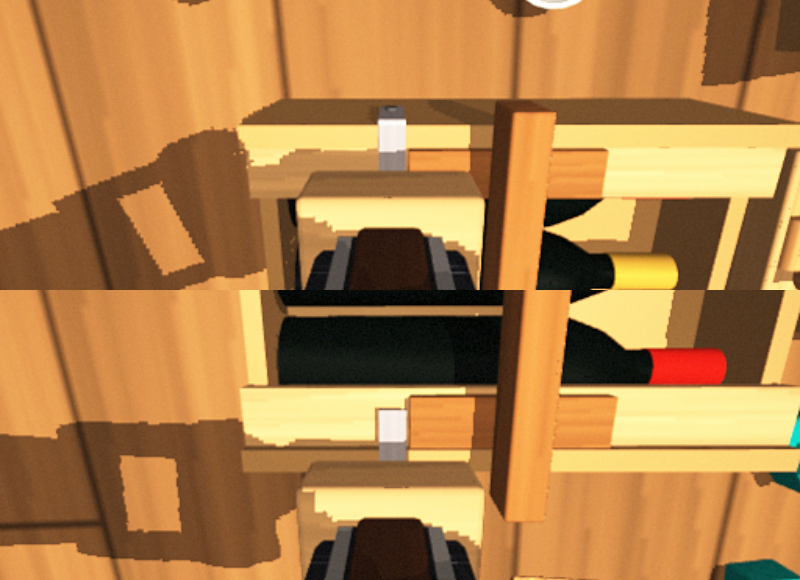

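Both shoes' near edges now lie at about column 409 (left and right), just past the clips' far edges at about 406. I'll check that margin in the raw pixels.

```bash
python3 - <<'E'
from h import *
for n,rows in(("w5",(179,180,184,186)),("w6",(156,160,163,165))):
    s,c=pickle.load(open(n+".pkl","rb"))
    for r in rows:print(n,r,[tuple(int(v) for v in x) for x in c["color"][r,254:267]])
E
```

```text
w5 179 [(199, 176, 167), (204, 183, 172), (209, 188, 179), (205, 184, 176), (199, 175, 166), (204, 163, 131), (206, 143, 77), (160, 105, 59), (102, 51, 26), (108, 58, 27), (112, 61, 33), (113, 59, 30), (112, 61, 32)]
w5 180 [(137, 125, 115), (139, 123, 116), (149, 130, 124), (142, 128, 123), (146, 126, 115), (182, 143, 107), (216, 156, 88), (184, 120, 69), (213, 125, 61), (234, 138, 63), (233, 140, 63), (234, 142, 68), (234, 139, 66)]
w5 184 [(152, 137, 128), (142, 127, 121), (147, 133, 123), (148, 131, 124), (149, 129, 120), (174, 135, 108), (191, 132, 73), (179, 116, 62), (220, 130, 61), (238, 150, 66), (237, 151, 69), (237, 149, 67), (238, 150, 66)]
w5 186 [(150, 133, 127), (149, 133, 125), (146, 133, 124), (145, 128, 121), (149, 132, 124), (176, 141, 110), (192, 133, 77), (181, 114, 60), (233, 138, 65), (245, 159, 70), (243, 157, 72), (244, 161, 76), (243, 158, 74)]
w6 156 [(255, 245, 166), (255, 244, 169), (254, 244, 160), (255, 246, 166), (255, 237, 144), (195, 133, 78), (201, 143, 86), (181, 126, 73), (181, 108, 57), (244, 158, 71), (239, 152, 70), (241, 157, 73), (238, 147, 64)]
w6 160 [(239, 224, 215), (236, 219, 211), (238, 222, 216), (237, 225, 216), (236, 222, 214), (233, 211, 200), (212, 168, 130), (178, 121, 63), (186, 109, 53), (250, 163, 74), (245, 159, 73), (245, 165, 79), (246, 165, 76)]
w6 163 [(248, 238, 232), (247, 238, 231), (248, 239, 233), (249, 239, 233), (248, 239, 234), (246, 235, 224), (224, 180, 140), (171, 118, 62), (183, 108, 52), (249, 164, 76), (245, 160, 72), (244, 160, 72), (244, 161, 73)]
w6 165 [(247, 237, 231), (247, 237, 230), (249, 239, 234), (248, 238, 232), (248, 237, 233), (242, 226, 214), (199, 148, 96), (168, 113, 66), (168, 98, 46), (242, 153, 70), (236, 147, 68), (235, 143, 66), (237, 150, 68)]
```

Both shoes are clear by about 2 to 2.5 mm, and the force drop agrees with this. Now I'll return the mallet to its mat.

Emit:
{"method": "step_arm", "body": {"plan": [{"offset": [-3.5,3,-1],"rot": [0,0,5],"gripper": 1.5},{"offset": [-7,6,-1],"rot": [0,0,10],"gripper": 1.5},{"offset": [-10.5,8.5,-1],"rot": [0,0,15],"gripper": 1.5},{"offset": [-14,11,-1],"rot": [0,0,20],"gripper": 1.5},{"offset": [-17.5,14,-1],"rot": [0,0,24.6],"gripper": 1.5},{"offset": [-20.5,16.5,-1],"rot": [0,0,24.6],"gripper": 1.5},{"offset": [-22,17.5,0],"rot": [0,0,24.6],"gripper": 1.5},{"offset": [-22,17.5,4],"rot": [0,0,24.6],"gripper": 1.5},{"offset": [-22,17.5,8],"rot": [0,0,24.6],"gripper": 1.5},{"offset": [-22,17.5,12],"rot": [0,0,24.6],"gripper": 1.5},{"offset": [-22,17.5,15],"rot": [0,0,24.6],"gripper": 1.5},{"offset": [-22,17.5,15],"rot": [0,0,24.6],"gripper": 1.5}]}}

```text
time_s: 29.3
eef_pos: [676.9, -164.5, 139.4]
ee_rot: [-0.004, 0.851, 0.526, -0.003]
force: [0.4, 0.8, -3.7]
grip_width: 0.269
grip_force: 81.6
```

```bash
python3 - <<'E'
from h import *
from rig import *
s=sense();print(s["eef_pos"],s["dq"].max())
goal(s,(678.5,-166,117.4,63.4))
E
```

```text
[ 676.94452852 -164.52114457  139.36659752] 0.05845121416892394
offset [-0.06  0.23  2.19] rot [-0.6  0.   0.1]
```

Emit:
{"method": "step_arm", "body": {"plan": [{"offset": [0,0,0.7],"rot": [0,0,0],"gripper": 1.5},{"offset": [0,0,1.4],"rot": [0,0,0],"gripper": 1.5},{"offset": [0,0,1.8],"rot": [0,0,0],"gripper": 1.5},{"offset": [0,0,1.8],"rot": [0,0,0],"gripper": 1.5},{"offset": [0,0,1.8],"rot": [0,0,0],"gripper": 1.5}]}}

```text
time_s: 29.8
eef_pos: [678.5, -166.9, 127.6]
ee_rot: [0.0, 0.851, 0.525, 0.0]
force: [0.7, 0.5, -3.9]
grip_width: 0.271
grip_force: 81.9
```

```bash
python3 - <<'E'
from h import *
from rig import *
s=sense();print(s["eef_pos"],s["dq"].max())
goal(s,(678.5,-166,117.4,63.4))
E
```

```text
[ 678.45813917 -166.88623167  127.62016229] 0.0019286012304172194
offset [ 0.08 -0.04  1.02] rot [ 0.1 -0.  -0. ]
```

Emit:
{"method": "step_arm", "body": {"plan": [{"offset": [0.08,-0.04,0.4],"rot": [0,0,0],"gripper": 1.5},{"offset": [0.08,-0.04,0.7],"rot": [0,0,0],"gripper": 1.5},{"offset": [0.08,-0.04,0.9],"rot": [0,0,0],"gripper": 1.5},{"offset": [0.08,-0.04,0.98],"rot": [0,0,0],"gripper": 1.5},{"offset": [0.08,-0.04,0.98],"rot": [0,0,0],"gripper": 1.5}]}}

```text
time_s: 30.3
eef_pos: [678.3, -166.0, 117.3]
ee_rot: [0.0, 0.851, 0.525, 0.0]
force: [-0.3, 0.1, -3.9]
grip_width: 0.267
grip_force: 81.8
```

Emit:
{"method": "step_arm", "body": {"plan": [{"offset": [0,0,0.04],"rot": [0,0,0],"gripper": 1.5},{"offset": [0,0,0.07],"rot": [0,0,0],"gripper": 1.5}]}}

```text
time_s: 30.5
eef_pos: [678.4, -166.0, 117.1]
ee_rot: [0.0, 0.851, 0.525, 0.0]
force: [-2.6, -0.1, 3.2]
grip_width: 0.265
grip_force: 82.8
```

Emit:
{"method": "step_arm", "body": {"plan": [{"offset": [0,0,0.04],"rot": [0,0,0],"gripper": 1.5},{"offset": [0,0,0.07],"rot": [0,0,0],"gripper": 1.5}]}}

```text
time_s: 30.7
eef_pos: [678.4, -166.0, 117.1]
ee_rot: [0.0, 0.851, 0.525, 0.0]
force: [-4.6, 1.5, 7.6]
grip_width: 0.274
grip_force: 83.5
```

Emit:
{"method": "step_arm", "body": {"plan": [{"offset": [0,0,-0.06],"rot": [0,0,0],"gripper": 1.5},{"offset": [0,0,-0.06],"rot": [0,0,0],"gripper": 3},{"offset": [0,0,-0.06],"rot": [0,0,0],"gripper": 6.5},{"offset": [0,0,-0.06],"rot": [0,0,0],"gripper": 6.5},{"offset": [0,0,-0.06],"rot": [0,0,0],"gripper": 6.5},{"offset": [0,0,-0.06],"rot": [0,0,0],"gripper": 6.5},{"offset": [0,0,-3],"rot": [0,0,0],"gripper": 6.5},{"offset": [0,0,-8],"rot": [0,0,0],"gripper": 6.5},{"offset": [0,0,-13],"rot": [0,0,0],"gripper": 6.5},{"offset": [0,0,-18],"rot": [0,0,0],"gripper": 6.5},{"offset": [0,0,-18],"rot": [0,0,0],"gripper": 6.5}]}}

```text
time_s: 31.8
eef_pos: [679.3, -166.3, 304.4]
ee_rot: [0.006, 0.851, 0.525, 0.004]
force: [0.7, 0.7, -0.9]
grip_width: 0.765
grip_force: 0.0
```

```bash
python3 - <<'E'
from w import *
s,c,P=look("w7");print(s["time_s"],s["eef_pos"],s["grip_width"])
z=P[...,2];near=np.hypot(P[...,0]-679,P[...,1]+164)<60
box(P,near&(z>92)&(z<108),0,"handle",0);box(P,near&(z>32)&(z<48),0,"head",0)
t=capture("top");P=cloud(t);z=P[...,2]
b=box(P,(z>142)&(z<162)&(P[...,1]>36)&(P[...,1]<337)&(abs(P[...,0]-585)<30),0,"bar top",0)
goal(s,(586,187,300,88.1),(586,187,187,88.1))
E
```

```text
31.8 [ 679.27924296 -166.27238129  304.42040627] 0.7645030289969412
handle 521 c [ 678.4 -166.1] size [23.1 22.9] ang 62.74 z [ 97.2 100.1 101.4]
head 1454 c [ 678.2 -166.3] size [43.4 70.2] ang 63.31 z [37.9 40.2 41.4]
bar top 811 c [587.7 186.5] size [298.1  23.3] ang 88.0 z [147.  152.  155.8]
offset [ 27.4  -24.18   0.13] rot [  0.8   0.1 -24.7]
offset [ 27.39 -24.34  11.43] rot [  0.8   0.1 -24.7]
```

Emit:
{"method": "step_arm", "body": {"plan": [{"offset": [4,-3.5,0],"rot": [0,0,-5],"gripper": 6.5},{"offset": [8,-7,0],"rot": [0,0,-10],"gripper": 6.5},{"offset": [11.5,-10.5,0],"rot": [0,0,-15],"gripper": 6.5},{"offset": [15,-14,0],"rot": [0,0,-20],"gripper": 6.5},{"offset": [19,-17.5,0],"rot": [0,0,-24.7],"gripper": 6.5},{"offset": [23,-20.5,0],"rot": [0,0,-24.7],"gripper": 6.5},{"offset": [26,-23,0],"rot": [0,0,-24.7],"gripper": 6.5},{"offset": [27.4,-24.1,0],"rot": [0,0,-24.7],"gripper": 6.5},{"offset": [27.4,-24.1,0],"rot": [0,0,-24.7],"gripper": 6.5},{"offset": [27.4,-24.1,0],"rot": [0,0,-24.7],"gripper": 6.5}]}}

```text
time_s: 32.9
eef_pos: [585.9, 186.2, 294.8]
ee_rot: [-0.0, 0.719, 0.695, -0.001]
force: [-0.1, -0.5, -0.4]
grip_width: 0.763
grip_force: 0.0
```

```bash
python3 - <<'E'
from w import *
s,c,P=look("w8");print(s["time_s"],s["eef_pos"],s["dq"].max(),s["ee_rot"])
z=P[...,2];m=(z>144)&(z<160)&(abs(P[...,0]-587)<30)
b=box(P,m,0,"bar",0)
q=P[m];A=np.polyfit(q[:,1],q[:,0],1);print("x at y=186.6",np.polyval(A,186.6),np.degrees(np.arctan(A[0])))
goal(s,(587,186.6,215,88.1),(587,186.6,187,88.1))
E
```

```text
32.9 [585.89857398 186.18077852 294.79315794] 0.001860875805769315 [-2.88326672e-04  7.19074332e-01  6.94932684e-01 -7.65655186e-04]
bar 9478 c [586.6 187.9] size [281.7  22.1] ang 88.01 z [151.1 152.3 153.4]
x at y=186.6 586.4976897414836 1.9781003197741585
offset [0.05 0.12 7.98] rot [-0.1  0.  -0.1]
offset [ 0.05  0.12 10.78] rot [-0.1  0.  -0.1]
```

Emit:
{"method": "step_arm", "body": {"plan": [{"offset": [0.05,0.12,4],"rot": [0,0,0],"gripper": 6.5},{"offset": [0.05,0.12,7],"rot": [0,0,0],"gripper": 6.5},{"offset": [0.05,0.12,9],"rot": [0,0,0],"gripper": 6.5},{"offset": [0.05,0.12,10],"rot": [0,0,0],"gripper": 6.5},{"offset": [0.05,0.12,10],"rot": [0,0,0],"gripper": 6.5},{"offset": [0.05,0.12,10],"rot": [0,0,0],"gripper": 6.5}]}}

```text
time_s: 33.55
eef_pos: [587.6, 186.9, 196.8]
ee_rot: [0.0, 0.719, 0.695, 0.001]
force: [0.7, 0.4, 0.5]
grip_width: 0.762
grip_force: 0.0
```

```bash
python3 - <<'E'
from h import *
from rig import *
s=sense();print(s["eef_pos"],s["dq"].max())
goal(s,(587,186.6,187,88.05))
E
```

```text
[587.56061251 186.90610535 196.84352151] 0.008914737805866258
offset [-0.03 -0.06  0.98] rot [ 0.1 -0.  -0. ]
```

Emit:
{"method": "step_arm", "body": {"plan": [{"offset": [-0.03,-0.06,0.5],"rot": [0,0,0],"gripper": 6.5},{"offset": [-0.03,-0.06,0.95],"rot": [0,0,0],"gripper": 6.5},{"offset": [-0.03,-0.06,0.95],"rot": [0,0,0],"gripper": 3.2},{"offset": [-0.03,-0.06,0.95],"rot": [0,0,0],"gripper": 2.8},{"offset": [-0.03,-0.06,0.95],"rot": [0,0,0],"gripper": 2.4},{"offset": [-0.03,-0.06,0.95],"rot": [0,0,0],"gripper": 1.5},{"offset": [-0.03,-0.06,0.95],"rot": [0,0,0],"gripper": 1.5},{"offset": [-0.03,-0.06,0.95],"rot": [0,0,0],"gripper": 1.5},{"offset": [-0.03,-0.06,0.95],"rot": [0,0,0],"gripper": 1.5}], "squeeze": 60}}

```text
time_s: 34.45
eef_pos: [586.5, 187.3, 186.7]
ee_rot: [0.0, 0.719, 0.695, 0.0]
force: [1.0, 0.9, 4.1]
grip_width: 0.249
grip_force: 59.4
```

```bash
python3 - <<'E'
from w import *
s=sense();print(s["eef_pos"],s["force"],s["grip_width"])
t=capture("top");P=cloud(t);z=P[...,2]
c=pickle.load(open("c0.pkl","rb"))["top"];Q=cloud(c);zq=Q[...,2]
for PP,zz in((Q,zq),(P,z)): box(PP,(zz>5.5)&(zz<15)&(abs(PP[...,0]-423)<105)&(abs(PP[...,1]+266)<180),(537,352),"lid",1)
E
```

```text
[586.53019297 187.26071235 186.72430657] [1.00126766 0.88393665 4.05865779] 0.2492864219017379
lid 5215 c [ 424.  -266.7] size [184.4 320.6] ang 6.78 z [ 6.3  9.8 13.6]
lid 5180 c [ 424.6 -266.1] size [181.7 321.7] ang 6.89 z [ 6.3  9.9 13.7]
```

Emit:
{"method": "step_arm", "body": {"plan": [{"offset": [0,0,-0.5],"rot": [0,0,0],"gripper": 1.5},{"offset": [0,0,-1.2],"rot": [0,0,0],"gripper": 1.5},{"offset": [0,0,-2.5],"rot": [0,0,0],"gripper": 1.5},{"offset": [0,0,-5],"rot": [0,0,0],"gripper": 1.5},{"offset": [0,0,-8],"rot": [0,0,0],"gripper": 1.5},{"offset": [0,0,-11],"rot": [0,0,0],"gripper": 1.5},{"offset": [0,0,-12.5],"rot": [0,0,0],"gripper": 1.5},{"offset": [0,0,-12.5],"rot": [0,0,0],"gripper": 1.5},{"offset": [0,0,-12.5],"rot": [0,0,0],"gripper": 1.5}]}}

```text
time_s: 35.4
eef_pos: [586.1, 187.2, 310.9]
ee_rot: [-0.0, 0.719, 0.695, -0.0]
force: [-0.3, 0.1, -3.2]
grip_width: 0.243
grip_force: 58.9
```

```bash
python3 - <<'E'
from w import *
s,c,P=look("w9");print(s["time_s"],s["eef_pos"],s["force"],s["wrist_torque"],s["grip_width"])
T=R.from_quat(s["ee_rot"],scalar_first=True)
t=capture("top");P=cloud(t);z=P[...,2]
box(P,(z>s["eef_pos"][2]-45)&(z<s["eef_pos"][2]-25)&(abs(P[...,1]-187)>45)&(abs(P[...,1]-187)<165)&(abs(P[...,0]-585)<40),0,"bar top",0)
cv2.imwrite("pics/top9.png",cv2.resize(t["color"][:,:,::-1],(800,600)))
goal(s,(505,-40,312,92),(424,-267.5,312,96.85),(424,-267.5,108,96.85))
E
```

```text
35.4 [586.09379562 187.19718668 310.88757404] [-0.32002245  0.13274149 -3.24515727] [-0.01586096  0.01426098  0.0118665 ] 0.24273703494488716
bar top 455 c [586.3 185.4] size [298.5  23. ] ang 87.97 z [270.3 275.2 278.3]
offset [-22.98  -7.34  -0.1 ] rot [-0.   0.  -3.9]
offset [-45.99 -14.66  -0.1 ] rot [-0.   0.  -8.8]
offset [-45.99 -14.65  20.3 ] rot [-0.   0.  -8.8]
```

View pics/top9.png

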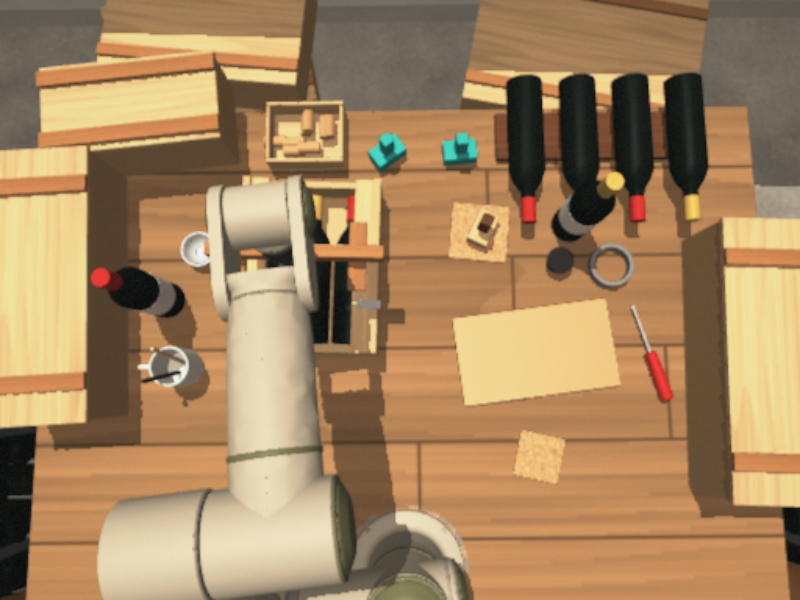

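The top view shows the bar lifted level above the case (rows 240–255). The mallet is upright on the larger mat at (484,228), and nothing else has moved. Next I carry the bar to the lid board at (537,352).

Emit:
{"method": "step_arm", "body": {"plan": [{"offset": [-4,-1.3,0],"rot": [0,0,-1],"gripper": 1.5},{"offset": [-8,-2.6,0],"rot": [0,0,-2],"gripper": 1.5},{"offset": [-12.5,-4,0],"rot": [0,0,-3],"gripper": 1.5},{"offset": [-17,-5.4,0],"rot": [0,0,-4],"gripper": 1.5},{"offset": [-21.5,-6.8,0],"rot": [0,0,-5],"gripper": 1.5},{"offset": [-26,-8.3,0],"rot": [0,0,-6],"gripper": 1.5},{"offset": [-30.5,-9.7,0],"rot": [0,0,-7],"gripper": 1.5},{"offset": [-35,-11.1,0],"rot": [0,0,-8],"gripper": 1.5},{"offset": [-39.5,-12.6,0],"rot": [0,0,-8.8],"gripper": 1.5},{"offset": [-43.5,-13.9,0],"rot": [0,0,-8.8],"gripper": 1.5},{"offset": [-46,-14.7,0],"rot": [0,0,-8.8],"gripper": 1.5},{"offset": [-46,-14.7,0],"rot": [0,0,-8.8],"gripper": 1.5}]}}

```text
time_s: 36.7
eef_pos: [422.5, -270.0, 310.2]
ee_rot: [-0.001, 0.665, 0.747, -0.0]
force: [-0.3, 0.3, -2.4]
grip_width: 0.251
grip_force: 59.5
```

Emit:
{"method": "step_arm", "body": {"plan": [{"offset": [0,0,3],"rot": [0,0,0],"gripper": 1.5},{"offset": [0,0,7],"rot": [0,0,0],"gripper": 1.5},{"offset": [0,0,11],"rot": [0,0,0],"gripper": 1.5},{"offset": [0,0,15],"rot": [0,0,0],"gripper": 1.5},{"offset": [0,0,18],"rot": [0,0,0],"gripper": 1.5},{"offset": [0,0,18],"rot": [0,0,0],"gripper": 1.5},{"offset": [0,0,18],"rot": [0,0,0],"gripper": 1.5},{"offset": [0,0,18],"rot": [0,0,0],"gripper": 1.5}]}}

```text
time_s: 37.5
eef_pos: [424.5, -267.8, 133.0]
ee_rot: [0.001, 0.663, 0.748, -0.0]
force: [0.1, 0.3, -2.0]
grip_width: 0.256
grip_force: 59.3
```

```bash
python3 - <<'E'
from w import *
s,c,P=look("w10");e=s["eef_pos"];print(s["time_s"],e,s["dq"].max(),s["force"])
z=P[...,2]
hsv=cv2.cvtColor(c["color"],cv2.COLOR_RGB2HSV)
cv2.imwrite("pics/w10.png",cv2.resize(c["color"][:,:,::-1],(800,600)))
t=capture("top");P=cloud(t);z=P[...,2]
b=e[2]-34.7
box(P,(z>b-10)&(z<b+9)&(abs(P[...,0]-e[0])<50)&(abs(P[...,1]-e[1])<165),0,"bar top",0)
box(P,(z>5.5)&(z<15)&(abs(P[...,0]-423)<105)&(abs(P[...,1]+266)<180),0,"lid",0)
goal(s,(424,-266.5,98,96.85))
E
```

```text
37.5 [ 424.54452833 -267.80007971  132.99356375] 0.0022573283307966803 [ 0.14916937  0.33415299 -1.95285354]
bar top 259 c [ 425.4 -268.9] size [ 21.9 299.4] ang 6.91 z [ 93.8  97.6 102.5]
lid 1637 c [ 424.3 -264.8] size [204.1 357.7] ang 1.55 z [ 6.4  9.9 13.6]
offset [ 0.14 -0.04  3.5 ] rot [0.1 0.1 0. ]
```

View pics/w10.png

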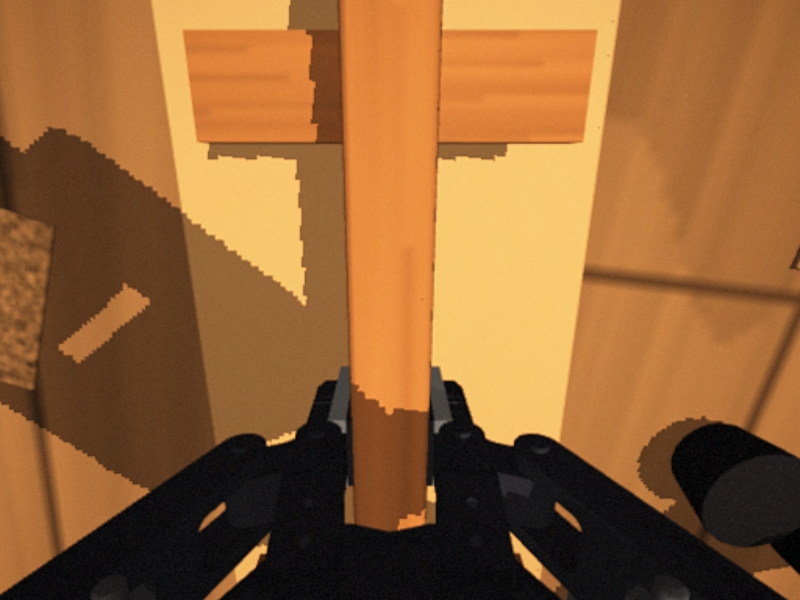

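The bar is aligned lengthwise over the lid: the lid's edges are at columns 190 and 590 and the bar is centred at about 392. I'll correct the position slightly and lower it.

Emit:
{"method": "step_arm", "body": {"plan": [{"offset": [0.2,-0.1,1.2],"rot": [0,0,0],"gripper": 1.5},{"offset": [0.2,-0.1,2.4],"rot": [0,0,0],"gripper": 1.5},{"offset": [0.2,-0.1,3.2],"rot": [0,0,0],"gripper": 1.5},{"offset": [0.2,-0.1,3.4],"rot": [0,0,0],"gripper": 1.5},{"offset": [0.2,-0.1,3.4],"rot": [0,0,0],"gripper": 1.5},{"offset": [0.2,-0.1,3.4],"rot": [0,0,0],"gripper": 1.5}]}}

```text
time_s: 38.2
eef_pos: [422.8, -265.9, 97.6]
ee_rot: [0.0, 0.664, 0.748, -0.0]
force: [0.2, -0.6, -3.2]
grip_width: 0.255
grip_force: 59.5
```

Emit:
{"method": "step_arm", "body": {"plan": [{"offset": [0,0,0.05],"rot": [0,0,0],"gripper": 1.5},{"offset": [0,0,0.1],"rot": [0,0,0],"gripper": 1.5}]}}

```text
time_s: 38.4
eef_pos: [422.7, -265.8, 96.7]
ee_rot: [0.0, 0.664, 0.748, -0.0]
force: [-1.9, 1.4, 5.9]
grip_width: 0.257
grip_force: 60.9
```

Emit:
{"method": "step_arm", "body": {"plan": [{"offset": [0,0,-0.04],"rot": [0,0,0],"gripper": 1.5},{"offset": [0,0,-0.04],"rot": [0,0,0],"gripper": 3},{"offset": [0,0,-0.04],"rot": [0,0,0],"gripper": 5.5},{"offset": [0,0,-0.04],"rot": [0,0,0],"gripper": 5.5},{"offset": [0,0,-0.04],"rot": [0,0,0],"gripper": 5.5},{"offset": [0,0,-2],"rot": [0,0,0],"gripper": 5.5},{"offset": [0,0,-6],"rot": [0,0,0],"gripper": 5.5},{"offset": [0,0,-11],"rot": [0,0,0],"gripper": 5.5},{"offset": [0,0,-16],"rot": [0,0,0],"gripper": 5.5},{"offset": [0,0,-20],"rot": [0,0,0],"gripper": 5.5},{"offset": [0,0,-20],"rot": [0,0,0],"gripper": 5.5}]}}

```text
time_s: 39.5
eef_pos: [423.5, -266.5, 301.6]
ee_rot: [0.005, 0.663, 0.748, -0.0]
force: [0.0, -0.7, -0.0]
grip_width: 0.649
grip_force: 0.0
```

```bash
python3 - <<'E'
from w import *
s,c,P=look("w11");print(s["time_s"],s["eef_pos"],s["force"])
z=P[...,2];cv2.imwrite("pics/w11.png",cv2.resize(c["color"][:,:,::-1],(800,600)))
box(P,(z>55)&(z<70)&(abs(P[...,0]-423)<60)&(abs(P[...,1]+266)<165),0,"bar top wrist",0)
t=capture("top");Pt=cloud(t);zt=Pt[...,2]
box(Pt,(zt>52)&(zt<72)&(abs(Pt[...,0]-423)<60)&(abs(Pt[...,1]+266)<165),0,"bar top",0)
box(P,(z>6)&(z<14)&(abs(P[...,0]-423)<115)&(abs(P[...,1]+266)<180),0,"lid wrist",0)
E
```

```text
39.5 [ 423.53570811 -266.49882708  301.63920774] [ 0.00652887 -0.73355891 -0.00868137]
bar top wrist 5048 c [ 422.4 -269.5] size [ 22.1 298.3] ang 6.86 z [61.  62.3 63.5]
bar top 281 c [ 416.5 -208.9] size [ 21.9 183.1] ang 6.76 z [57.1 61.8 65.9]
lid wrist 24078 c [ 422.9 -270. ] size [180.5 319.9] ang 6.89 z [ 9.1 10.4 11.6]
```

View pics/w11.png

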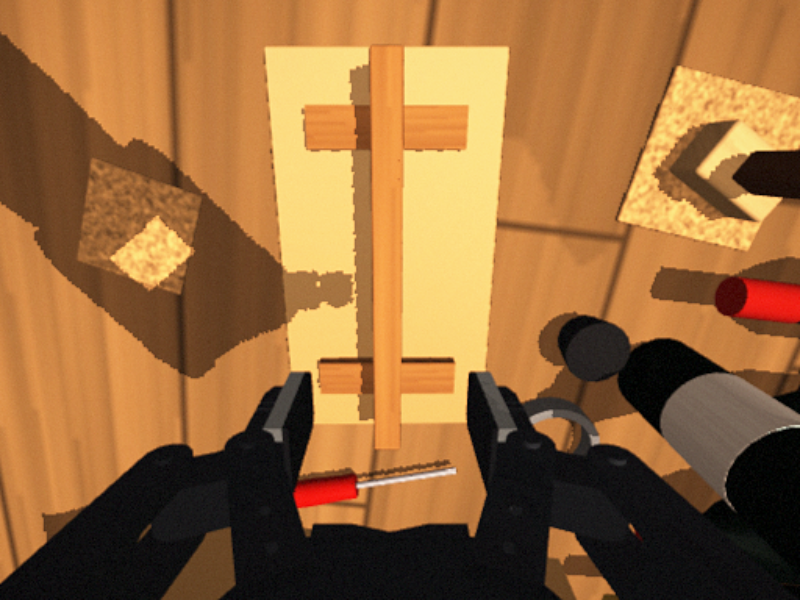

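The bar lies on its shoes in the middle of the lid board (bar columns 372–402, lid 265–510), within 1 mm of centre and at the same angle (6.9°). The mallet is standing on its mat at the right. Handing in.

```bash
python3 -c "
from rig import *
print(finish_job())"
```

```text
the job is handed in; nothing more can be done
None
```

The job is handed in at about 39.5 s: the bar was walked clear of both clips with alternating end taps (highest wrist reading about 12 N), the mallet stands on its mat, and the bar lies upright within about 1 mm of the lid board's middle.

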